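# Probe the spacers and pick out the blind one

## Task

Some of the spacers in the leaning red rack may not be drilled right through. Take the probe from its stand and push its pin down each bore until it stops or is well past halfway, going from the one nearest the robot to the farthest, and put the probe back upright in its stand, fully home. Put any blind spacer down in the yellow tray, without dropping it from above the tray's rim, leave the through-bored ones in their pockets and do not disturb the other things on the bench.

Things in the scene. Friction and masses are not known exactly. Their poses are not given: they have to be found in the camera images.
- rack: Fixed stand, 110 x 230 mm, red cheeks. Origin on the bench under its middle, y along the row towards the robot, x across it to the robot's left (turned up to 30 degrees), z up. Its grey deck slopes 30 degrees down towards rack -x, so what stands in it leans 30 degrees from vertical, top towards rack -x. Three round pockets in it, 31 mm wide, 15 mm deep, 62 mm apart, each hold a loose plain aluminium spacer, upper end free.
- bore_near (a point): Centre of the upper mouth of the bore of the spacer in the pocket nearest the robot (rack +y), as at the start; the point belongs to the rack and stays when the spacer is gone. z points up out of the bore along its axis, y along the row. Spacer: tube 28 mm outside, 55 mm long (40 mm above the deck), bore 12 mm wide, 0.05 to 0.11 kg; it draws out along the bore axis.
- bore_middle (a point): The same point for the middle pocket. The three spacers look alike: a through bore goes the whole 55 mm (then comes the pocket floor); a blind bore ends in solid metal 25 mm below its mouth. At least one spacer is blind and at least one is through; any pocket may hold either.
- bore_far (a point): The same point for the pocket farthest from the robot (rack -y).
- probe: Loose steel probe, 0.07 kg, standing upright in its stand at the start, point down. Origin at the centre of the pin's point, z up the handle. Pin 5 mm wide, 50 mm long, its last 6 mm tapering to 2.4 mm; then a round collar 22 mm wide, 5 mm thick; then a square handle 16 x 16 mm from 55 to 115 mm above the point, sides along the probe's x and y.
- probe_tip (a point): The pin's point (same place as the probe's origin).
- stand: Fixed black block 56 x 56 x 60 mm high, a vertical 13 mm hole right through its middle to the bench. The probe's collar rests on its top, the pin hanging in the hole, its point 10 mm above the bench. Origin at the centre of its underside.
- stand_hole0 (a point): Centre of the stand's hole at its top face, 60 mm above the bench.
- tray: Fixed yellow open parts bin, 130 (x) x 120 (y) x 45 mm high outside, walls 4 mm, empty. Origin at the centre of its underside.
- tray_in (a point): Centre of the tray's inner floor, 4 mm above the bench; z up.
- screwdriver: Bystander: screwdriver lying on the bench, about 200 mm long. Origin under its middle.
- board: Bystander: small circuit board lying flat, 70 x 50 mm, 15 mm high. Origin under its middle.
- spool: Bystander: wire spool standing on its flange, 60 mm wide, 38 mm high. Origin under its middle.
- jar: Bystander: amber jar with black cap, 52 mm wide, 55 mm high. Origin under its middle.
- meter: Bystander: hand multimeter lying on its back, 150 x 75 x 40 mm. Origin under its middle.
- flask: Bystander: white bottle with black cap, 60 mm wide, 120 mm high. Origin under its middle.

How it is judged:
By the outcome, as a careful person would: the job done as asked, in the order asked, and still so for the second after the job is handed in, with the robot touching nothing.
It also fails if it takes over 64 s, if anything falls off the work surface, if the arm or the gripper's body presses on something with over 40 N, if the wrist force passes 120 N, or if a joint passes its speed limit or range.

## Robot

A 6-joint arm with a two-finger parallel gripper is mounted at the origin on the work surface. World frame = base frame: x ahead of the robot, y to its left, z up, the work surface at z = 0. Lengths are in m, angles in rad, forces in N, time in s.
With the tool pointing down it reaches from about 0.35 to 0.775 m from the base axis. Payload 5.5 kg.
Tool frame: the origin (TCP) lies midway between the tips of the shut fingers; the grasp point (between the pads) lies 19 mm behind it; z points along the fingers, y is the line along which they close (so a half turn about z gives the same grasp; the last joint's range is limited). The gripper opens to 85 mm and grips with 20 to 120 N. Pads are 22 mm wide; open, the fingers measure 114 mm over their backs; the gripper's body (76 mm by 85 mm) begins 54 mm behind the grasp point. The pads swing forward as they close: fully open they stand 13 mm farther back than shut.
Start: joints at [-1.298, 0.313, 0.046, 1.304, 0, 1.431], TCP at [0.231, -0.527, 0.231] pointing down, gripper open.
Joint ranges: [-2.76, 2.76], [-0.86, 1.69], [-1.03, 1.26], [-2.2, 2.34], [-1.47, 1.5], [-3.14, 3.14]. Speed limits (rad/s): [2.57, 2.57, 3.14, 3.14, 3.14, 3.14].

## Interface

Orientations are given as a unit quaternion [w, x, y, z].
In Python, from workcell import env gives the robot as it stands. The module is installed in compiled form; this text tells all that it offers.
- The arm moves only by the tool servo_tool, never from a script. Its argument "increments" is a list of rows, each an object of numbers: "grip": the closure, from 0 (fully open) to 1 (shut); "x", "y", "z": the shift along the tool's x, y, z in mm; "roll": the turn about the tool's z in degrees. In form: [{"grip": .., "x": .., "y": .., "z": .., "roll": ..}, ...]. A call has 1 to 5 rows; each row shifts and turns the commanded pose from where the row before left it, along the tool's axes as they then stand; what a row does not reach is not made up. A row lasts 1/12 s, in which the tool goes at most 41.7 mm and 7.16 degrees, less where a joint would pass 70% of its speed; a pose out of reach is approached as far as the arm can. A call is refused whole if a number of a shift passes 41.7 or a number of a turn 7.16, either way. A call with a gripper value outside its range is refused whole. The fingers move at their own pace and stop on an object; "grip_force" is the grip in N (left out, the last holds). Time passes only in rows, so rows that do not move let the fingers close. It gives the time, the measured TCP pose, the force, the opening and the grip force at its end, in the units of the state.
- env.get_state(): the state, without advancing time (a new reading comes with each control period).
- env.read_camera(name): name is "scene" or "side" or "wrist"; returns the picture (420x560x3 uint8, red, green, blue); there is no depth.
- env.get_calibration(name): a dict with "vertical_fov" (degrees; the focal length in pixels is half the picture's height over the tangent of half this angle, whatever the lens; pixels are square), "cx", "cy" (the principal point, pixels), "rvec" (rotation vector, rad) and "tvec" (3), from world to camera coordinates, as OpenCV has them; the wrist camera has in their place "tool_from_camera" (4x4, takes a point from camera to tool coordinates, whose origin is the TCP and whose axes are the flange's). Camera axes: x right, y down, z forward; pixel columns grow to the right and rows downward; lengths in m; the calibration is good to about 2 mm. A picture is of the moment at which its call begins: read the wrist's pose just before it. get_calibration takes no time and is no camera call.
- env.hand_in(): hands the job in; it is judged then, once.
The state is a dict: "clock": time; "joint_pos": joint angles; "qvel": joint speeds; "tau": joint torques, N m; "tcp_pos": TCP position; "orientation": TCP orientation; "wrist_force": force on the tool from outside, world axes, zero at the start; "ft_torque": the same for the moment, N m; "finger_gap": finger opening in m; "grip_force": force on a finger pad.
Only numpy, scipy, OpenCV 4.12 (cv2) and the standard library are available. Lean on these libraries where they do the work, as an engineer would, in place of code of your own. Each camera call takes 0.05 s, during which the arm holds its last target. There are 200 camera calls.

## Working session

There is one attempt and no reset: what is moved stays moved. The work goes in short steps, Python scripts to look and compute and a tool call to move; the robot and the scene stay as the last step left them, time stands still between calls to the robot, and variables do not carry over. Pictures are saved under pics/ and viewed, at most 10 in all, crops included, and the job is handed in when it is done.

Besides the shell and the picture viewer there is one more tool, called after ">>>" as name(argument=value, ...) on one line, values as JSON. servo_tool: Moves the arm, as the interface text tells. Its arguments: {"type":"object","properties":{"increments":{"type":"array"},"grip_force":{"type":"number"}},"required":["increments"]}

```bash
mkdir -p pics
cat > h.py <<'E'
import numpy as np, cv2
from workcell import env
def cam(n):
    c=env.get_calibration(n); f=210/np.tan(np.radians(c['vertical_fov'])/2)
    K=np.array([[f,0,c['cx']],[0,f,c['cy']],[0,0,1.]])
    if n=='wrist':
        s=env.get_state(); w,x,y,z=s['orientation']
        from scipy.spatial.transform import Rotation as R
        T=np.eye(4); T[:3,:3]=R.from_quat([x,y,z,w]).as_matrix(); T[:3,3]=s['tcp_pos']
        M=np.linalg.inv(T@np.array(c['tool_from_camera']))
        return K,M[:3,:3],M[:3,3]
    return K,cv2.Rodrigues(np.array(c['rvec'],float))[0],np.array(c['tvec'],float).ravel()
def ray(C,uv):
    K,R,t=C; d=R.T@np.linalg.inv(K)@np.array([uv[0],uv[1],1.]); return -R.T@t,d
def onz(C,uv,z):
    o,d=ray(C,uv); return o+d*(z-o[2])/d[2]
def proj(C,p):
    K,R,t=C; q=K@(R@np.asarray(p,float)+t); return q[:2]/q[2]
def tri(C1,u1,C2,u2):
    P=lambda C:C[0]@np.c_[C[1],C[2]]
    X=cv2.triangulatePoints(P(C1),P(C2),np.array(u1,float),np.array(u2,float)).ravel(); return X[:3]/X[3]
E
cat > a.py <<'E'
from h import *
s=env.get_state(); print(s)
for n in ['scene','side','wrist']:
    C=cam(n); im=env.read_camera(n); print(n,np.round(C[0],1).tolist(),'pos',np.round(-C[1].T@C[2],3), 'fwd',np.round(C[1][2],2),'dist' ,[k for k in env.get_calibration(n)])
    cv2.imwrite(f'pics/{n}0.png',im[:,:,::-1])
E
python3 a.py
```

```text
{'clock': 0.0, 'joint_pos': array([-1.29761798e+00,  3.14027613e-01,  4.49761253e-02,  1.30361584e+00,
        6.35689288e-06,  1.43119134e+00]), 'qvel': array([-1.08874261e-04, -1.64789630e-03, -1.58407005e-04,  4.62411140e-04,
        7.39810697e-04,  7.49169902e-05]), 'tau': array([ 2.31812141e-03, -4.80631542e+01,  2.98531544e+01,  1.94945204e-02,
       -1.54982706e-05, -3.31579724e-07]), 'tcp_pos': array([ 0.23051613, -0.52620392,  0.23039224]), 'orientation': array([-9.33628818e-04,  9.78776311e-01,  2.04929396e-01, -5.92612951e-05]), 'wrist_force': array([ 0.55688758, -0.08601444, -0.22865119]), 'ft_torque': array([ 0.01273353, -0.06731921, -0.04002978]), 'grip_force': 0.0, 'finger_gap': 0.08552029041094324}
scene [[421.7, 0.0, 276.1], [0.0, 421.7, 200.9], [0.0, 0.0, 1.0]] pos [ 1.48  -0.123  1.156] fwd [-0.65  0.08 -0.75] dist ['vertical_fov', 'cx', 'cy', 'rvec', 'tvec']
side [[502.3, 0.0, 281.2], [0.0, 502.3, 215.4], [0.0, 0.0, 1.0]] pos [ 0.49 -1.08  1.19] fwd [ 0.04  0.7  -0.71] dist ['vertical_fov', 'cx', 'cy', 'rvec', 'tvec']
wrist [[311.4, 0.0, 278.0], [0.0, 311.4, 216.6], [0.0, 0.0, 1.0]] pos [ 0.306 -0.493  0.373] fwd [-0.29 -0.13 -0.95] dist ['vertical_fov', 'cx', 'cy', 'tool_from_camera']
```

View pics/scene0.png

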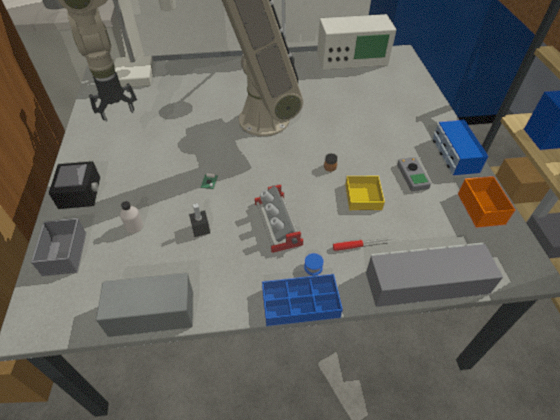

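View pics/side0.png

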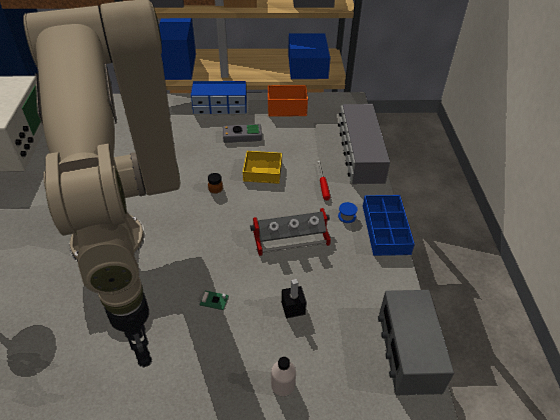

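```bash
cat > b.py <<'E'
from h import *
S=cv2.imread('pics/side0.png');Q=cv2.imread('pics/scene0.png')
a=cv2.resize(S[195:325,240:340],None,fx=4,fy=4,interpolation=cv2.INTER_CUBIC)
b=cv2.resize(Q[170:260,185:305],None,fx=3.3,fy=3.3,interpolation=cv2.INTER_CUBIC)
o=np.zeros((530,800,3),np.uint8);o[:a.shape[0],:400]=a[:530,:400];o[:b.shape[0],402:402+b.shape[1]]=b[:,:398]
cv2.imwrite('pics/crop1.png',o)
for n,im in (('side',S),('scene',Q)):
    C=cam(n);h=cv2.cvtColor(im,cv2.COLOR_BGR2HSV)
    m=cv2.inRange(h,(22,120,60),(33,255,255));n_,l,st,ce=cv2.connectedComponentsWithStats(m)
    i=1+np.argmax(st[1:,4]);c=cv2.findContours((l==i).astype(np.uint8),0,2)[0][0]
    print(n,'tray',st[i],ce[i]);r=cv2.minAreaRect(c)
    print([np.round(onz(C,p,.045),3).tolist() for p in cv2.approxPolyDP(cv2.convexHull(c),3,True)[:,0]])
    m=cv2.inRange(h,(0,150,70),(6,255,255))|cv2.inRange(h,(174,150,70),(180,255,255));n_,l,st,ce=cv2.connectedComponentsWithStats(m)
    for i in range(1,n_):
        if st[i,4]>25: print('red',st[i],np.round(ce[i],1))
E
python3 b.py
```

```text
side tray [242 151  40  33 969] [261.78018576 166.66047472]
[[0.434, 0.382, 0.045], [0.561, 0.369, 0.045], [0.545, 0.204, 0.045], [0.429, 0.217, 0.045]]
red [320 177  10  23 152] [324.3 188.2]
red [320 208   7  11  35] [323.3 212.8]
red [253 217   6  12  47] [255.5 222.8]
red [325 228   6  12  30] [327.1 234.9]
red [256 238   6  12  44] [258.4 244. ]
scene tray [ 346  176   39   34 1182] [364.20558376 192.64720812]
[[0.442, 0.38, 0.045], [0.559, 0.369, 0.045], [0.597, 0.347, 0.045], [0.584, 0.237, 0.045], [0.428, 0.267, 0.045]]
red [286 232  14   6  44] [292.3 234.2]
red [333 240  30  10 183] [347.5 244.8]
red [272 243  14   6  29] [277.9 245.6]
```

View pics/crop1.png

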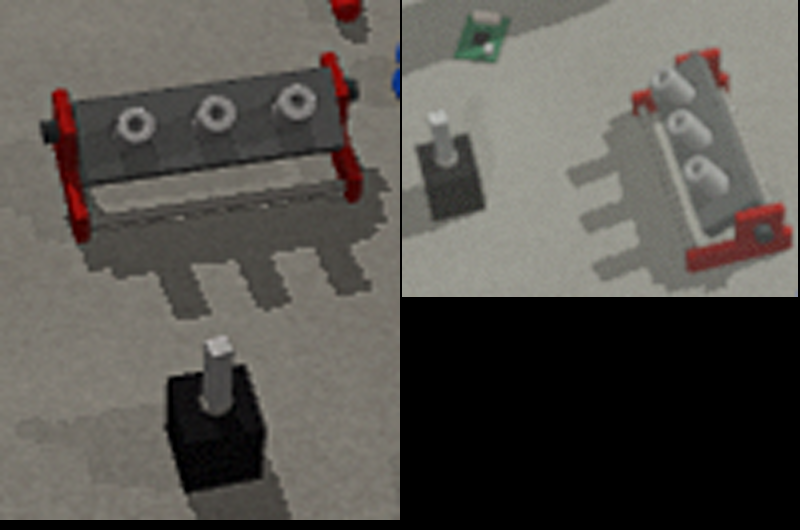

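```bash
cat > c.py <<'E'
from h import *
A=cam('side');B=cam('scene')
s4=lambda u,v:((u+.5)/4-.5+240,(v+.5)/4-.5+195); q=lambda u,v:((u-402+.5)/3.3-.5+185,(v+.5)/3.3-.5+170)
for n,a,b in [('near',(137,124),(662,87)),('mid',(217,113),(678,129)),('far',(298,101),(693,174)),('ptop',(219,345),(438,118))]:
    p=tri(A,s4(*a),B,q(*b)); print(n,np.round(p,4),np.round(proj(A,p)-s4(*a),1),np.round(proj(B,p)-q(*b),1))
print('ptop125',onz(A,s4(219,345),.125),onz(B,q(438,118),.125))
for p in [(167,380),(247,366),(265,432),(185,425)]: print('stand top side',np.round(onz(A,s4(*p),.06),3))
for p in [(417,150),(470,134),(484,209),(434,219)]: print('stand',np.round(onz(B,q(*p),.06),3))
E
python3 c.py
```

```text
near [ 0.5267 -0.0479  0.0943] [0.9 1.2] [ 1.  -1.6]
mid [ 0.5868 -0.0383  0.0957] [0.8 1. ] [ 0.9 -1.4]
far [ 0.6484 -0.0304  0.0994] [0.8 1. ] [ 0.9 -1.4]
ptop [ 0.5726 -0.2741  0.1238] [0.3 0.3] [ 0.3 -0.4]
ptop125 [ 0.57187577 -0.27388462  0.125     ] [ 0.57524255 -0.27478631  0.125     ]
stand top side [ 0.539 -0.254  0.06 ]
stand top side [ 0.595 -0.243  0.06 ]
stand top side [ 0.604 -0.298  0.06 ]
stand top side [ 0.55  -0.291  0.06 ]
stand [ 0.559 -0.305  0.06 ]
stand [ 0.544 -0.252  0.06 ]
stand [ 0.642 -0.239  0.06 ]
stand [ 0.648 -0.288  0.06 ]
```

```bash
cat >> h.py <<'E'
def yawx(s):
    w,x,y,z=s['orientation']; return np.degrees(np.arctan2(2*(x*y+w*z),1-2*(y*y+z*z)))
def plan(p,yaw,n,start=None):
    """rows from start (pos,yaw of tool x in deg) to pos p, yaw; tool down; prints rounded rows"""
    s=env.get_state(); P,Y=start if start else (s['tcp_pos'],yawx(s))
    P=np.array(P,float);p=np.array(p,float);dy=(yaw-Y+180)%360-180; r=-dy/n; out=[]
    for k in range(n):
        tgt=P+(p-P)/(n-k); d=(tgt-P)*1000; a=np.radians(Y)
        x=np.array([np.cos(a),np.sin(a),0]);y=np.array([np.sin(a),-np.cos(a),0])
        v=[round(d@x,1),round(d@y,1),round(-d[2],1)]
        P=P+(v[0]*x+v[1]*y)/1000-np.array([0,0,v[2]/1000]); Y-=round(r,2); out.append(v+[round(r,2)])
    for o in out: print(o)
    print('end',np.round(P,4),round(Y,2)); return P,Y
def st():
    s=env.get_state(); print('t',round(s['clock'],2),'tcp',np.round(s['tcp_pos'],4),'yaw',round(yawx(s),2),'q',np.round(s['joint_pos'],2),'F',np.round(s['wrist_force'],1),'gap',round(s['finger_gap'],4)); return s
E
python3 -c "
from h import *
plan([.573,-.285,.25],98.2,12)"
```

```text
[np.float64(34.2), np.float64(-7.0), np.float64(-1.6), np.float64(-6.21)]
[np.float64(34.8), np.float64(-3.2), np.float64(-1.6), np.float64(-6.21)]
[np.float64(34.9), np.float64(0.5), np.float64(-1.6), np.float64(-6.21)]
[np.float64(34.6), np.float64(4.3), np.float64(-1.6), np.float64(-6.21)]
[np.float64(34.0), np.float64(8.0), np.float64(-1.6), np.float64(-6.21)]
[np.float64(32.9), np.float64(11.7), np.float64(-1.6), np.float64(-6.21)]
[np.float64(31.4), np.float64(15.2), np.float64(-1.6), np.float64(-6.21)]
[np.float64(29.6), np.float64(18.5), np.float64(-1.6), np.float64(-6.21)]
[np.float64(27.5), np.float64(21.6), np.float64(-1.6), np.float64(-6.21)]
[np.float64(25.0), np.float64(24.4), np.float64(-1.7), np.float64(-6.21)]
[np.float64(22.2), np.float64(27.0), np.float64(-1.6), np.float64(-6.21)]
[np.float64(19.1), np.float64(29.1), np.float64(-1.7), np.float64(-6.21)]
end [ 0.573 -0.285  0.25 ] 98.17
```

>>> servo_tool(increments=[{"x":34,"y":-7,"z":-2,"roll":-6.2},{"x":35,"y":-3,"z":-2,"roll":-6.2},{"x":35,"y":0.5,"z":-2,"roll":-6.2},{"x":34.5,"y":4,"z":-2,"roll":-6.2},{"x":34,"y":8,"z":-2,"roll":-6.2}])

```text
invalid input at $.increments[0]: expected keys grip, x, y, z, roll
```

>>> servo_tool(increments=[{"x":33,"y":12,"z":-1,"roll":-6.2},{"x":31,"y":15,"z":-1,"roll":-6.2},{"x":30,"y":18,"z":-1,"roll":-6.2},{"x":27,"y":22,"z":-1,"roll":-6.2},{"x":25,"y":24,"z":-1,"roll":-6.2}])

```text
invalid input at $.increments[0]: expected keys grip, x, y, z, roll
```

>>> servo_tool(increments=[{"x":22,"y":27,"z":-1,"roll":-6.2},{"x":19,"y":29,"z":-1,"roll":-6.2},{"x":0}])

```text
invalid input at $.increments[0]: expected keys grip, x, y, z, roll
```

```bash
python3 -c "
from h import *
st();im=env.read_camera('wrist')[:,:,::-1];cv2.imwrite('pics/w1.png',im)
C=cam('wrist')
for n,p in [('near',(.5267,-.0479,.0943)),('mid',(.5868,-.0383,.0957)),('far',(.6484,-.0304,.0994)),('ptop',(.5726,-.2741,.125))]: print(n,np.round(proj(C,p),1))
cv2.imwrite('pics/w1b.png',np.hstack([im])) 
st()"
```

```text
t 0.15 tcp [ 0.2306 -0.5264  0.2306] yaw 23.65 q [-1.3   0.31  0.05  1.3   0.    1.43] F [-0.3 -0.7 -0.6] gap 0.0853
near [-412.7 -759.4]
mid [ -486.3 -1057.4]
far [ -602.4 -1511. ]
ptop [  54.4 -728.8]
t 0.2 tcp [ 0.2306 -0.5264  0.2307] yaw 23.65 q [-1.3   0.31  0.05  1.3  -0.    1.43] F [-0.1  0.2 -0.7] gap 0.0857
```

View pics/w1.png

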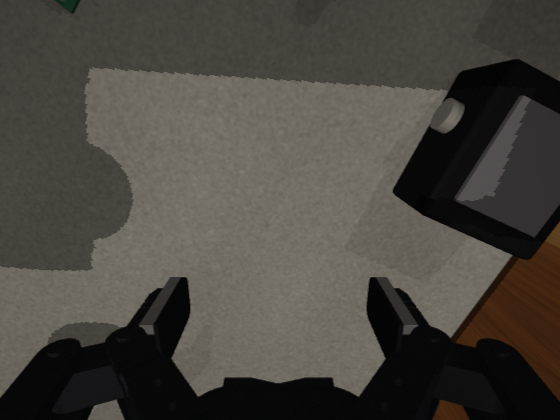

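>>> servo_tool(increments=[{"grip":0,"x":34,"y":-7,"z":-2,"roll":-6.2},{"grip":0,"x":35,"y":-3,"z":-2,"roll":-6.2},{"grip":0,"x":35,"y":0.5,"z":-2,"roll":-6.2},{"grip":0,"x":34.5,"y":4,"z":-2,"roll":-6.2},{"grip":0,"x":34,"y":8,"z":-2,"roll":-6.2}])

```text
clock: 0.62
tcp_pos: [0.3741, -0.425, 0.2412]
orientation: [-0.0, 0.887, 0.461, -0.0]
wrist_force: [0.1, -0.6, -0.1]
finger_gap: 0.0855
grip_force: 0.0
```

>>> servo_tool(increments=[{"grip":0,"x":33,"y":12,"z":-1,"roll":-6.2},{"grip":0,"x":31,"y":15,"z":-1,"roll":-6.2},{"grip":0,"x":30,"y":18,"z":-1,"roll":-6.2},{"grip":0,"x":27,"y":22,"z":-1,"roll":-6.2},{"grip":0,"x":25,"y":24,"z":-1,"roll":-6.2}])

```text
clock: 1.03
tcp_pos: [0.5168, -0.3248, 0.2462]
orientation: [-0.0, 0.732, 0.682, -0.0]
wrist_force: [-0.1, -0.2, -0.4]
finger_gap: 0.0854
grip_force: 0.0
```

>>> servo_tool(increments=[{"grip":0,"x":22,"y":27,"z":-1,"roll":-6.2},{"grip":0,"x":19,"y":29,"z":-1,"roll":-6.2},{"grip":0,"x":0,"y":0,"z":0,"roll":0}])

```text
clock: 1.28
tcp_pos: [0.5767, -0.2822, 0.2476]
orientation: [0.0, 0.652, 0.758, 0.001]
wrist_force: [-1.4, 0.1, 0.2]
finger_gap: 0.0854
grip_force: 0.0
```

```bash
python3 -c "
from h import *
st();im=env.read_camera('wrist')[:,:,::-1];cv2.imwrite('pics/w2.png',im)
C=cam('wrist')
for n,p in [('near',(.5267,-.0479,.0943)),('mid',(.5868,-.0383,.0957)),('far',(.6484,-.0304,.0994)),('ptop',(.5726,-.2741,.125))]: print(n,np.round(proj(C,p),1))
st()"
```

```text
t 1.28 tcp [ 0.5767 -0.2822  0.2476] yaw 98.62 q [-0.58  0.45  0.28  1.4   0.    0.84] F [-1.4  0.1  0.2] gap 0.0854
near [ 260.2 -113.3]
mid [ 342.9 -115.9]
far [ 429.5 -117.4]
ptop [277.3 198.7]
t 1.33 tcp [ 0.5747 -0.2839  0.2475] yaw 98.33 q [-0.58  0.44  0.28  1.4   0.    0.84] F [-0.4  0.3 -0.4] gap 0.0852
```

View pics/w2.png

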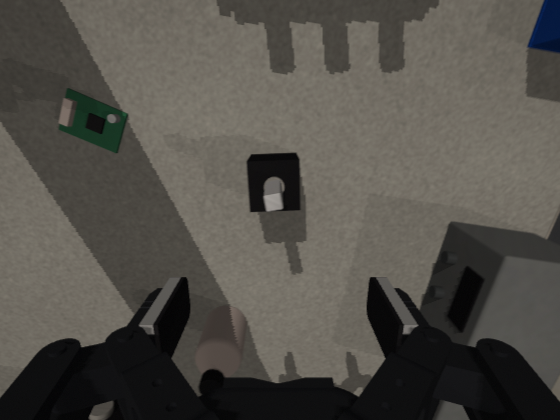

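```bash
cat > d.py <<'E'
from h import *
C=cam('wrist');im=env.read_camera('wrist');cv2.imwrite('pics/w3.png',im[:,:,::-1]);s=st()
g=cv2.cvtColor(im,cv2.COLOR_RGB2GRAY)[140:225,235:315]
print(g[48:76:2,24:54:2])
b=cv2.resize(g,None,fx=4,fy=4,interpolation=cv2.INTER_CUBIC)
_,m=cv2.threshold(b,200,255,0);c=max(cv2.findContours(m,0,2)[0],key=cv2.contourArea)
f=lambda p:((p[0]+.5)/4-.5+235,(p[1]+.5)/4-.5+140)
W=np.array([onz(C,f(p),.125)[:2] for p in c[:,0]]);r=cv2.minAreaRect((W*1000).astype(np.float32));print('top rect',r)
_,m=cv2.threshold(b,60,255,1);c=max(cv2.findContours(m,0,2)[0],key=cv2.contourArea)
h=cv2.convexHull(c);W=np.array([onz(C,f(p),.06)[:2] for p in cv2.approxPolyDP(h,6,True)[:,0]]);print('stand',np.round(W*1000,1).tolist(),[np.round(f(p),1).tolist() for p in cv2.approxPolyDP(h,6,True)[:,0]])
E
python3 d.py
```

```text
t 1.38 tcp [ 0.5733 -0.285   0.2476] yaw 98.16 q [-0.59  0.44  0.28  1.4  -0.    0.84] F [ 0.1 -0.3  0. ] gap 0.0854
[[ 16  15  14  18  93 105 104 104 103 104 103 100  68 105  33]
 [ 16  16  15  14  83 105 103 103 103 104 103 100  69  56  13]
 [ 16  15  15  17  89 105 102 105 121 140 153 150  96  32  12]
 [ 15  15  15  18 131 156 153 153 151 151 151 150 108  33  12]
 [ 15  14  16  22 130 158 156 153 152 150 149 148 119  39  11]
 [ 15  15  15  16 110 149 153 154 156 152 149 147 128  52  11]
 [ 14  15  15  16  89 148 149 148 149 152 152 149 136  68  12]
 [ 17  17  16  15  69 148 152 150 147 145 145 147 143  84  12]
 [ 16  16  15  16  46 139 154 153 150 147 144 141 139  98  12]
 [ 16  15  15  14  21 125 150 150 151 149 147 145 142 101   9]
 [ 16  15  16  15  17 113 152 149 136 117 104  69  40  21   9]
 [ 44  39  40  45  53  64  73  66  67  67  66  66  65  66  67]
 [102  72  71  72  71  69  67  65  67  69  67  68  67  67  69]
 [112  98  71  68  69  73  73  68  69  71  68  65  66  68  69]]Traceback (most recent call last):
  File "d.py", line 6, in <module>
    _,m=cv2.threshold(b,200,255,0);c=max(cv2.findContours(m,0,2)[0],key=cv2.contourArea)
                                     ~~~^^^^^^^^^^^^^^^^^^^^^^^^^^^^^^^^^^^^^^^^^^^^^^^^
ValueError: max() iterable argument is empty
```

```bash
sed -i 's/b,200,255,0/b,126,255,0/; s/^print(g.*$//' d.py; python3 d.py
```

```text
t 1.43 tcp [ 0.5725 -0.2858  0.2477] yaw 98.06 q [-0.59  0.44  0.28  1.4  -0.    0.84] F [-1.  -0.8 -0.4] gap 0.0855
top rect ((571.5025634765625, -275.4654541015625), (13.94706916809082, 14.6774320602417), 19.344989776611328)
stand [[588.9, -237.6], [593.6, -243.2], [605.2, -298.4], [550.3, -308.6], [539.5, -256.0], [542.4, -246.9]] [[299.4, 150.1], [302.9, 156.1], [304.9, 207.4], [254.6, 209.4], [250.4, 160.9], [254.1, 152.6]]
```

>>> servo_tool(increments=[{"grip":0,"x":10,"y":0.5,"z":5,"roll":-5.6},{"grip":0,"x":0,"y":0,"z":35,"roll":-5.6},{"grip":0,"x":0,"y":0,"z":40,"roll":0},{"grip":0,"x":0,"y":0,"z":40,"roll":0},{"grip":0.3,"x":0,"y":0,"z":30,"roll":0}], grip_force=30)

```text
clock: 1.85
tcp_pos: [0.5691, -0.2769, 0.0956]
orientation: [-0.001, 0.58, 0.814, -0.0]
wrist_force: [-1.6, 0.6, 0.9]
finger_gap: 0.0754
grip_force: 0.0
```

>>> servo_tool(increments=[{"grip":0.5,"x":0,"y":0,"z":10,"roll":0},{"grip":0.5,"x":0,"y":0,"z":4,"roll":0},{"grip":0.5,"x":0,"y":0,"z":0,"roll":0}])

```text
clock: 2.1
tcp_pos: [0.571, -0.2771, 0.0845]
orientation: [-0.0, 0.58, 0.815, -0.0]
wrist_force: [-0.5, 0.3, 0.3]
finger_gap: 0.0428
grip_force: 0.0
```

```bash
python3 -c "
from h import *
st()"
```

```text
t 2.1 tcp [ 0.571  -0.2771  0.0845] yaw 109.15 q [-0.58  0.5  -0.04  1.03 -0.    0.66] F [-0.5  0.3  0.3] gap 0.0428
```

>>> servo_tool(increments=[{"grip":1,"x":1,"y":0,"z":0,"roll":0},{"grip":1,"x":0,"y":0,"z":0,"roll":0},{"grip":1,"x":0,"y":0,"z":0,"roll":0},{"grip":1,"x":0,"y":0,"z":0,"roll":0},{"grip":1,"x":0,"y":0,"z":0,"roll":0}], grip_force=30)

```text
clock: 2.52
tcp_pos: [0.5728, -0.2764, 0.087]
orientation: [0.002, 0.579, 0.815, -0.0]
wrist_force: [-0.7, -1.0, 6.5]
finger_gap: 0.0153
grip_force: 31.3
```

```bash
python3 -c "
from h import *
st()
for t in range(0,34,5):
    c=np.radians(t); print(t,round(-6.5+2.5/np.cos(c)-82*np.sin(c),1),round(60+82*np.cos(c)-19,1))"
```

```text
t 2.52 tcp [ 0.5728 -0.2764  0.087 ] yaw 109.25 q [-0.58  0.5  -0.04  1.03 -0.    0.66] F [-0.7 -1.   6.5] gap 0.0153
0 -4.0 123.0
5 -11.1 122.7
10 -18.2 121.8
15 -25.1 120.2
20 -31.9 118.1
25 -38.4 115.3
30 -44.6 112.0
```

>>> servo_tool(increments=[{"grip":1,"x":0,"y":0,"z":-21,"roll":0},{"grip":1,"x":0,"y":0,"z":-21,"roll":0},{"grip":1,"x":0,"y":0,"z":0,"roll":0},{"grip":1,"x":-4,"y":0,"z":0,"roll":0},{"grip":1,"x":0,"y":0,"z":0,"roll":0}])

```text
clock: 2.93
tcp_pos: [0.5729, -0.2796, 0.1262]
orientation: [0.0, 0.579, 0.815, -0.0]
wrist_force: [0.7, 0.1, -1.8]
finger_gap: 0.0156
grip_force: 30.5
```

>>> servo_tool(increments=[{"grip":1,"x":-7.4,"y":0,"z":0.3,"roll":0},{"grip":1,"x":-7.3,"y":0,"z":1,"roll":0},{"grip":1,"x":-7.1,"y":0,"z":1.6,"roll":0},{"grip":1,"x":-7,"y":0,"z":2.3,"roll":0},{"grip":1,"x":-6.7,"y":0,"z":2.9,"roll":0}])

```text
clock: 3.35
tcp_pos: [0.5845, -0.3134, 0.1177]
orientation: [-0.0, 0.579, 0.815, -0.0]
wrist_force: [-1.3, 3.4, 2.8]
finger_gap: 0.0158
grip_force: 31.1
```

>>> servo_tool(increments=[{"grip":1,"x":-6.5,"y":0,"z":3.4,"roll":0},{"grip":1,"x":0,"y":0,"z":0,"roll":0},{"grip":1,"x":0,"y":0,"z":0,"roll":0}])

```text
clock: 3.6
tcp_pos: [0.5865, -0.3199, 0.114]
orientation: [0.0, 0.579, 0.815, -0.0]
wrist_force: [-0.1, 0.6, -1.3]
finger_gap: 0.0158
grip_force: 30.5
```

```bash
python3 -c "
from h import *
st();C=cam('wrist');im=env.read_camera('wrist');cv2.imwrite('pics/w4.png',im[:,:,::-1]);side=env.read_camera('side')
cv2.imwrite('pics/s4.png',cv2.resize(side[240:340,240:350,::-1],None,fx=5,fy=5,interpolation=cv2.INTER_CUBIC))"
```

```text
t 3.6 tcp [ 0.5865 -0.3199  0.114 ] yaw 109.2 q [-0.62  0.54  0.11  1.14 -0.    0.62] F [-0.1  0.6 -1.3] gap 0.0158
```

View pics/w4.png

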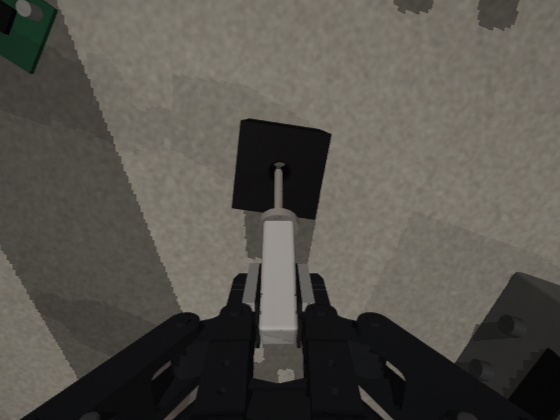

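```bash
python3 -c "
from h import *
s=st();a=np.radians(109.2);P=s['tcp_pos']+np.array([-np.cos(a)*.015,-np.sin(a)*.015,.026])
plan([.575,-.15,.22],98.2,6,(P,109.2))"
```

```text
t 3.7 tcp [ 0.5864 -0.3193  0.1144] yaw 109.23 q [-0.62  0.54  0.11  1.14 -0.    0.62] F [-0.1 -0.9 -0.6] gap 0.0158
[np.float64(29.8), np.float64(7.5), np.float64(-13.3), 1.83]
[np.float64(30.0), np.float64(6.5), np.float64(-13.3), 1.83]
[np.float64(30.2), np.float64(5.6), np.float64(-13.2), 1.83]
[np.float64(30.4), np.float64(4.6), np.float64(-13.3), 1.83]
[np.float64(30.5), np.float64(3.6), np.float64(-13.2), 1.83]
[np.float64(30.5), np.float64(2.7), np.float64(-13.3), 1.83]
end [ 0.575 -0.15   0.22 ] 98.22
```

>>> servo_tool(increments=[{"grip":1,"x":-7.5,"y":0,"z":-13,"roll":0},{"grip":1,"x":-7.5,"y":0,"z":-13,"roll":0},{"grip":1,"x":30,"y":7.5,"z":-25,"roll":1.83},{"grip":1,"x":30,"y":6.5,"z":-25,"roll":1.83},{"grip":1,"x":30,"y":5.5,"z":-15,"roll":1.83}])

```text
clock: 4.12
tcp_pos: [0.5836, -0.2414, 0.2081]
orientation: [0.002, 0.619, 0.786, -0.0]
wrist_force: [0.9, 0.2, -0.0]
finger_gap: 0.0155
grip_force: 30.5
```

>>> servo_tool(increments=[{"grip":1,"x":30.5,"y":4.5,"z":-15,"roll":1.83},{"grip":1,"x":30.5,"y":3.5,"z":0,"roll":1.83},{"grip":1,"x":30.5,"y":2.5,"z":0,"roll":1.83},{"grip":1,"x":0,"y":0,"z":0,"roll":0},{"grip":1,"x":0,"y":0,"z":0,"roll":0}])

```text
clock: 4.53
tcp_pos: [0.5744, -0.1479, 0.2215]
orientation: [0.001, 0.653, 0.757, -0.0]
wrist_force: [0.8, -1.2, 0.3]
finger_gap: 0.0158
grip_force: 30.5
```

>>> servo_tool(increments=[{"grip":1,"x":0,"y":0,"z":0,"roll":0}])

```text
clock: 4.62
tcp_pos: [0.5747, -0.1496, 0.2211]
orientation: [0.001, 0.654, 0.757, -0.0]
wrist_force: [-0.6, 0.1, 0.1]
finger_gap: 0.0154
grip_force: 30.5
```

```bash
python3 -c "
from h import *
import pickle
st();C=cam('wrist');im=env.read_camera('wrist');cv2.imwrite('pics/w5.png',im[:,:,::-1]);pickle.dump(C,open('w5.pkl','wb'))
for n,p in [('near',(.5267,-.0479,.0943)),('mid',(.5868,-.0383,.0957)),('far',(.6484,-.0304,.0994))]: print(n,np.round(proj(C,p),1))"
```

```text
t 4.62 tcp [ 0.5747 -0.1496  0.2211] yaw 98.32 q [-0.39  0.35  0.08  1.29 -0.    1.04] F [-0.6  0.1  0.1] gap 0.0154
near [236.8  78.3]
mid [313.6  77.1]
far [393.8  78.2]
```

View pics/w5.png

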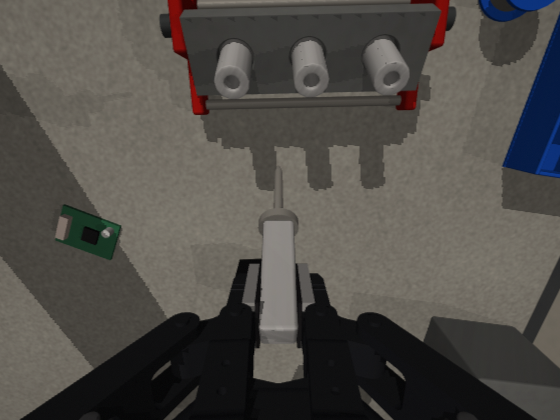

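>>> servo_tool(increments=[{"grip":1,"x":8,"y":-30,"z":-15,"roll":0},{"grip":1,"x":8,"y":-30,"z":-15,"roll":0},{"grip":1,"x":0,"y":0,"z":0,"roll":0},{"grip":1,"x":0,"y":0,"z":0,"roll":0},{"grip":1,"x":0,"y":0,"z":0,"roll":0}])

```text
clock: 5.08
tcp_pos: [0.5134, -0.1435, 0.2508]
orientation: [0.001, 0.655, 0.756, 0.0]
wrist_force: [0.0, 0.1, -0.6]
finger_gap: 0.0155
grip_force: 30.6
```

```bash
cat > e.py <<'E'
from h import *
import pickle
st();C2=cam('wrist');s=env.get_state();im2=env.read_camera('wrist');cv2.imwrite('pics/w6.png',im2[:,:,::-1])
C1=pickle.load(open('w5.pkl','rb'));im1=cv2.imread('pics/w5.png')[:,:,::-1]
def holes(im):
    g=cv2.cvtColor(np.ascontiguousarray(im),cv2.COLOR_RGB2GRAY)[:150]; g=cv2.resize(g,None,fx=4,fy=4,interpolation=cv2.INTER_CUBIC)
    m=(g>112).astype(np.uint8)*255; cs,h=cv2.findContours(m,cv2.RETR_CCOMP,cv2.CHAIN_APPROX_NONE); o=[]
    for c,q in zip(cs,h[0]):
        A=cv2.contourArea(c)
        if q[3]>=0 and 600<A<5000:
            e=cv2.fitEllipse(c); o.append([(e[0][0]+.5)/4-.5,(e[0][1]+.5)/4-.5,e[1][0]/4,e[1][1]/4])
    return np.array(sorted(o))
h1,h2=holes(im1),holes(im2);print(np.round(h1,1));print(np.round(h2,1))
if len(h1)==3==len(h2):
    for a,b in zip(h1,h2):
        p=tri(C1,a[:2],C2,b[:2]);print(np.round(p*1000,1),np.round(proj(C1,p)-a[:2],2),np.round(proj(C2,p)-b[:2],2))
# tip: ray x tool plane y=0
w=np.radians(yawx(s));yt=np.array([np.sin(w),-np.cos(w),0]);xt=np.array([np.cos(w),np.sin(w),0])
for uv in [(278,166.5),(278.5,210)]:
    o,d=ray(C2,uv);P=o+d*((s['tcp_pos']-o)@yt)/(d@yt);r=P-s['tcp_pos'];print('pt tool x,z(mm, from TCP):',r@xt*1000,-r[2]*1000)
E
python3 e.py
```

```text
t 5.08 tcp [ 0.5134 -0.1435  0.2508] yaw 98.18 q [-0.42  0.23 -0.02  1.32 -0.    1.  ] F [ 0.   0.1 -0.6] gap 0.0155
[]
[[132.5 103.2  10.7  11.5]
 [139.5 138.5  15.   18.4]
 [167.1  66.8   8.9  13.4]
 [479.  117.1   5.6   9.9]]
pt tool x,z(mm, from TCP): 44.92971215090406 82.51075046935338
pt tool x,z(mm, from TCP): 43.68013503772264 -18.596841882418445
```

```bash
cat > f.py <<'E'
import re
s=open('e.py').read()
s=s[:s.index('def holes')]+'''
im2=cv2.imread('pics/w6.png')[:,:,::-1]
def holes(im,guess):
    g=cv2.cvtColor(np.ascontiguousarray(im),cv2.COLOR_RGB2GRAY); o=[]
    for u,v in guess:
        u,v=int(round(u)),int(round(v));p=cv2.resize(g[v-14:v+15,u-14:u+15],None,fx=6,fy=6,interpolation=cv2.INTER_CUBIC)
        c0=p[80:94,80:94].min();ring=np.percentile(p,90);m=(p<(int(c0)+int(ring))/2).astype(np.uint8)
        n,l,stt,ce=cv2.connectedComponentsWithStats(m);k=l[84:90,84:90].ravel();k=k[k>0]
        i=np.bincount(k).argmax();o.append([(ce[i][0]+.5)/6-.5+u-14,(ce[i][1]+.5)/6-.5+v-14,stt[i][4]/36,c0,ring])
    return np.array(o)
h1=holes(im1,[(231,81),(310,80),(391,77)]);print(np.round(h1,1))
g=[proj(C2,onz(C1,a[:2],.096)) for a in h1];h2=holes(im2,g);print(np.round(h2,1))
Q=[]
for a,b in zip(h1,h2):
    p=tri(C1,a[:2],C2,b[:2]);Q.append(p);print(np.round(p*1000,1),np.round(proj(C1,p)-a[:2],2),np.round(proj(C2,p)-b[:2],2))
print([np.linalg.norm(Q[i+1]-Q[i]) for i in (0,1)],np.degrees(np.arctan2(*(Q[2]-Q[0])[1::-1])))
w=np.radians(yawx(s));xt=np.array([np.cos(w),np.sin(w),0]);G=s['tcp_pos']+[0,0,.019]
g=cv2.cvtColor(np.ascontiguousarray(im2),cv2.COLOR_RGB2GRAY);print(g[155:215:3,272:286])
for t in (25,28,30,32,35):
    for L in (93,96):
        c=np.radians(t);f=lambda L:np.round(proj(C2,G+L/1000*(np.sin(c)*xt-np.array([0,0,np.cos(c)]))),1);print(t,L,f(L),'collar low',f(L-50))
'''
exec(s.replace("im2=env.read_camera('wrist');cv2.imwrite('pics/w6.png',im2[:,:,::-1])",""))
E
python3 f.py
```

```text
t 5.13 tcp [ 0.5134 -0.1433  0.2504] yaw 98.2 q [-0.42  0.23 -0.02  1.32 -0.    1.  ] F [ 0.2  0.1 -1.7] gap 0.0157
[[231.1  81.  195.6  59.  120. ]
 [311.   79.1 202.9  65.  118. ]
 [391.3  77.  204.6  63.  121. ]]
[[304.2 102.2 152.1  66.  128. ]
 [374.7 100.1 162.1  68.  129. ]
 [445.3  98.2 152.2  64.  128. ]]
[523.4 -50.6 100.2] [ 0.11 -0.39] [-0.1   0.34]
[584.7 -40.1 100.1] [ 0.16 -0.49] [-0.14  0.43]
[646.5 -29.5  99. ] [ 0.16 -0.4 ] [-0.14  0.35]
[np.float64(0.062201046540827164), np.float64(0.06269814394456466)] 9.727484739648204
[[118 116 100  79  75  77  78  78  77  74  73  70  69  70]
 [118 115 112 112 114 116 118 105  82  73  94 113 115 117]
 [115 113 113 115 115 116 116 117 118 117 115 112 112 114]
 [113 114 115 116 117 116 116 119 122 123 121 120 118 117]
 [112 115 116 116 106 100 100  92 106 118 115 113 114 117]
 [118 118 114 105 103 107 106 101  92  91 106 115 115 116]
 [116 115 101  92 104 107 106 101  92  79  98 119 119 119]
 [111 114 101  94 104 107 106 102  92  80 100 121 122 120]
 [116 115 100  95 105 108 106 101  92  80  97 116 116 115]
 [116 117 103  95 105 1
[... 376 characters left out ...]
 102 120 118]
 [117 100  88 101 109 109 107 101  93  80  74 102 119 118]
 [118 100  89 102 110 109 105  97  87  76  74  99 114 114]
 [108 109 109 110 109 109 109 109 107 105 105 104 102  99]
 [109 109 109 109 109 109 109 109 106 106 105 102 101  99]]
25 93 [278.1 179.1] collar low [278.2 232.8]
25 96 [278.1 176.5] collar low [278.2 228.9]
28 93 [278.1 173.3] collar low [278.3 230.1]
28 96 [278.1 170.5] collar low [278.2 226. ]
30 93 [278.1 169.5] collar low [278.3 228.3]
30 96 [278.1 166.6] collar low [278.2 224.2]
32 93 [278.1 165.7] collar low [278.3 226.6]
32 96 [278.1 162.6] collar low [278.3 222.3]
35 93 [278.2 160. ] collar low [278.3 224.2]
35 96 [278.1 156.8] collar low [278.3 219.7]
```

```bash
cat >> h.py <<'E'
M={'near':np.array([.5234,-.0506,.1000]),'mid':np.array([.5847,-.0401,.0998]),'far':np.array([.6465,-.0295,.0995])}
YR=99.7
XT=np.array([np.cos(np.radians(YR)),np.sin(np.radians(YR)),0])
def tcp_for(m,d,L=96):
    return M[m]+(-(L+d)/2*XT+np.array([0,0,(L+d)*.866-19]))/1000
E
python3 -c "
from h import *
P=plan(tcp_for('near',15),YR,4)"
```

```text
[np.float64(8.7), np.float64(6.1), np.float64(18.3), np.float64(-0.37)]
[np.float64(8.7), np.float64(6.2), np.float64(18.3), np.float64(-0.37)]
[np.float64(8.6), np.float64(6.3), np.float64(18.3), np.float64(-0.37)]
[np.float64(8.6), np.float64(6.3), np.float64(18.3), np.float64(-0.37)]
end [ 0.5328 -0.1053  0.1772] 99.68
```

>>> servo_tool(increments=[{"grip":1,"x":8.7,"y":6.2,"z":18.3,"roll":-0.37},{"grip":1,"x":8.7,"y":6.2,"z":18.3,"roll":-0.37},{"grip":1,"x":8.6,"y":6.3,"z":18.3,"roll":-0.37},{"grip":1,"x":8.6,"y":6.3,"z":18.3,"roll":-0.37},{"grip":1,"x":0,"y":0,"z":0,"roll":0}])

```text
clock: 5.55
tcp_pos: [0.5311, -0.1025, 0.1729]
orientation: [-0.003, 0.644, 0.765, -0.001]
wrist_force: [-1.5, -0.5, -0.3]
finger_gap: 0.0154
grip_force: 30.5
```

>>> servo_tool(increments=[{"grip":1,"x":0,"y":0,"z":0,"roll":0},{"grip":1,"x":0,"y":0,"z":0,"roll":0}])

```text
clock: 5.72
tcp_pos: [0.5327, -0.1048, 0.1779]
orientation: [0.0, 0.644, 0.765, -0.0]
wrist_force: [-0.2, -1.0, -0.2]
finger_gap: 0.0156
grip_force: 30.5
```

```bash
python3 -c "
from h import *
s=st();print('target',tcp_for('near',15));C=cam('wrist');im=env.read_camera('wrist')[:,:,::-1];si=env.read_camera('side')[:,:,::-1]
for m in M: print(m,proj(C,M[m])-[160,60])
tip=s['tcp_pos']+(48*XT-[0,0,64.1])/1000;print('tip',tip,proj(C,tip)-[160,60])
a=cv2.resize(im[60:200,160:360],None,fx=2.5,fy=2.5,interpolation=cv2.INTER_CUBIC);b=cv2.resize(si[190:270,250:310],None,fx=5,fy=5,interpolation=cv2.INTER_CUBIC)
o=np.zeros((400,800,3),np.uint8);o[:350,:500]=a;o[:400,500:800]=b;cv2.imwrite('pics/v7.png',o)"
```

```text
t 5.72 tcp [ 0.5327 -0.1048  0.1779] yaw 99.74 q [-0.34  0.27 -0.14  1.16 -0.    1.06] F [-0.2 -1.  -0.2] gap 0.0156
target [ 0.53275116 -0.10530654  0.177126  ]
near [118.16270361  93.33501139]
mid [206.92348673  93.35073376]
far [296.13652658  93.32834169]
tip [ 0.52460345 -0.05746822  0.11376053] [118.22029975 106.57337278]
```

View pics/v7.png

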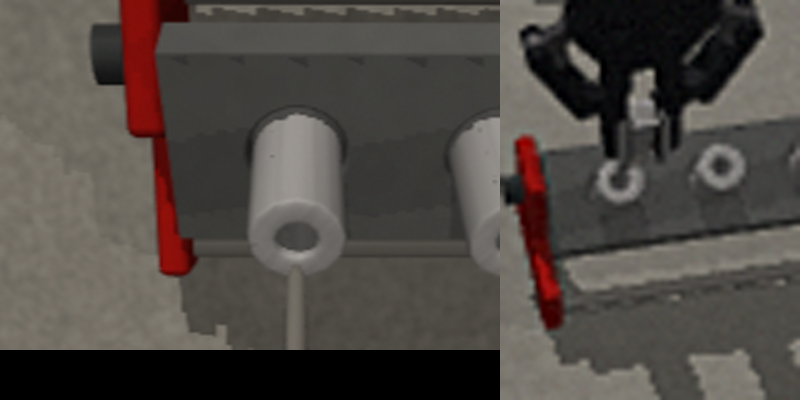

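>>> servo_tool(increments=[{"grip":1,"x":2.5,"y":0,"z":5,"roll":0},{"grip":1,"x":2.5,"y":0,"z":4.3,"roll":0},{"grip":1,"x":2.5,"y":0,"z":4.3,"roll":0},{"grip":1,"x":2.5,"y":0,"z":4.3,"roll":0},{"grip":1,"x":0,"y":0,"z":0,"roll":0}])

```text
clock: 6.23
tcp_pos: [0.5295, -0.0936, 0.1586]
orientation: [-0.001, 0.644, 0.765, -0.0]
wrist_force: [-0.6, -0.3, -0.7]
finger_gap: 0.0154
grip_force: 30.5
```

>>> servo_tool(increments=[{"grip":1,"x":2.5,"y":0,"z":4.3,"roll":0},{"grip":1,"x":2.5,"y":0,"z":4.3,"roll":0},{"grip":1,"x":2.5,"y":0,"z":4.3,"roll":0},{"grip":1,"x":0,"y":0,"z":0,"roll":0},{"grip":1,"x":0,"y":0,"z":0,"roll":0}])

```text
clock: 6.65
tcp_pos: [0.5289, -0.0867, 0.1464]
orientation: [-0.0, 0.644, 0.765, -0.0]
wrist_force: [0.1, -0.1, -0.7]
finger_gap: 0.0159
grip_force: 30.5
```

```bash
python3 -c "
from h import *
s=st();print('target',tcp_for('near',-20));im=env.read_camera('wrist')[:,:,::-1];cv2.imwrite('pics/w8.png',im)"
```

```text
t 6.65 tcp [ 0.5289 -0.0867  0.1464] yaw 99.77 q [-0.31  0.28 -0.21  1.08 -0.    1.09] F [ 0.1 -0.1 -0.7] gap 0.0159
target [ 0.5298026  -0.08805673  0.146816  ]
```

>>> servo_tool(increments=[{"grip":1,"x":1,"y":0,"z":1.7,"roll":0},{"grip":1,"x":1,"y":0,"z":1.7,"roll":0},{"grip":1,"x":0,"y":0,"z":0,"roll":0}])

```text
clock: 6.95
tcp_pos: [0.5287, -0.0849, 0.1431]
orientation: [-0.0, 0.644, 0.765, -0.0]
wrist_force: [0.1, 0.0, -1.6]
finger_gap: 0.0158
grip_force: 30.5
```

>>> servo_tool(increments=[{"grip":1,"x":1,"y":0,"z":1.7,"roll":0},{"grip":1,"x":0,"y":0,"z":0,"roll":0},{"grip":1,"x":0,"y":0,"z":0,"roll":0}])

```text
clock: 7.2
tcp_pos: [0.5286, -0.084, 0.1416]
orientation: [-0.0, 0.644, 0.765, -0.0]
wrist_force: [0.6, 0.2, -0.2]
finger_gap: 0.0157
grip_force: 30.5
```

>>> servo_tool(increments=[{"grip":1,"x":1,"y":0,"z":1.7,"roll":0},{"grip":1,"x":0,"y":0,"z":0,"roll":0},{"grip":1,"x":0,"y":0,"z":0,"roll":0}])

```text
clock: 7.45
tcp_pos: [0.5284, -0.083, 0.1399]
orientation: [-0.0, 0.644, 0.765, -0.0]
wrist_force: [-0.8, -1.3, -1.2]
finger_gap: 0.0153
grip_force: 30.5
```

>>> servo_tool(increments=[{"grip":1,"x":1,"y":0,"z":1.7,"roll":0},{"grip":1,"x":1,"y":0,"z":1.7,"roll":0},{"grip":1,"x":0,"y":0,"z":0,"roll":0}])

```text
clock: 7.7
tcp_pos: [0.5279, -0.0808, 0.1362]
orientation: [-0.0, 0.644, 0.765, -0.0]
wrist_force: [0.2, -0.6, -0.5]
finger_gap: 0.0155
grip_force: 30.5
```

>>> servo_tool(increments=[{"grip":1,"x":1,"y":0,"z":1.7,"roll":0},{"grip":1,"x":1,"y":0,"z":1.7,"roll":0},{"grip":1,"x":0,"y":0,"z":0,"roll":0}])

```text
clock: 7.95
tcp_pos: [0.5276, -0.0788, 0.1328]
orientation: [-0.0, 0.644, 0.765, -0.0]
wrist_force: [0.5, -0.5, -1.8]
finger_gap: 0.0158
grip_force: 30.5
```

```bash
python3 -c "
from h import *
s=st();print('target',tcp_for('near',-36));C=cam('wrist');im=env.read_camera('wrist')[:,:,::-1];b=env.read_camera('side')[190:270,250:310,::-1]
a=cv2.resize(im[100:240,200:360],None,fx=3,fy=3,interpolation=cv2.INTER_CUBIC)
b=cv2.resize(b,None,fx=5,fy=5,interpolation=cv2.INTER_CUBIC)
o=np.zeros((420,800,3),np.uint8);o[:420,:480]=a;o[:400,480:780]=b;cv2.imwrite('pics/v9.png',o)"
```

```text
t 7.95 tcp [ 0.5276 -0.0788  0.1328] yaw 99.76 q [-0.3   0.28 -0.24  1.05 -0.    1.1 ] F [ 0.5 -0.5 -1.8] gap 0.0158
target [ 0.52845468 -0.0801711   0.13296   ]
```

View pics/v9.png

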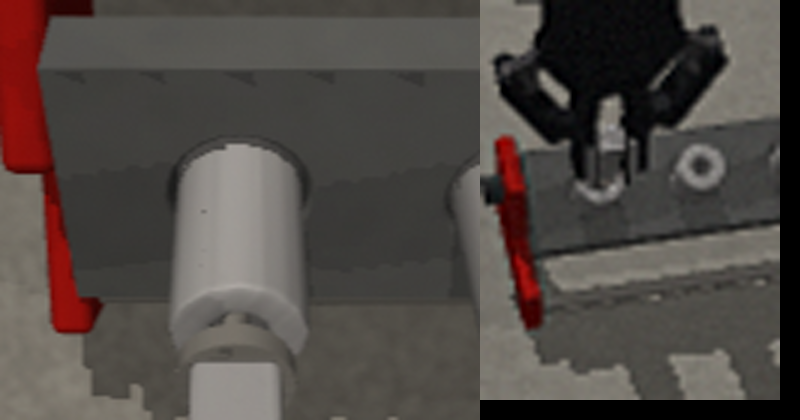

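>>> servo_tool(increments=[{"grip":1,"x":1.5,"y":0,"z":2.6,"roll":0},{"grip":1,"x":0,"y":0,"z":0,"roll":0},{"grip":1,"x":0,"y":0,"z":0,"roll":0},{"grip":1,"x":-4,"y":0,"z":-6.9,"roll":0},{"grip":1,"x":-7,"y":0,"z":-12.1,"roll":0}])

```text
clock: 8.47
tcp_pos: [0.5284, -0.0879, 0.1489]
orientation: [-0.001, 0.644, 0.765, -0.001]
wrist_force: [-0.0, 0.2, -1.3]
finger_gap: 0.0156
grip_force: 30.5
```

>>> servo_tool(increments=[{"grip":1,"x":-8,"y":0,"z":-13.9,"roll":0},{"grip":1,"x":-8,"y":0,"z":-13.9,"roll":0},{"grip":1,"x":-1.5,"y":0,"z":0,"roll":0},{"grip":1,"x":0,"y":15,"z":0,"roll":0},{"grip":1,"x":0,"y":25,"z":0,"roll":0}])

```text
clock: 8.88
tcp_pos: [0.5707, -0.0994, 0.1779]
orientation: [-0.0, 0.645, 0.764, -0.0]
wrist_force: [-0.4, -0.0, 0.4]
finger_gap: 0.0158
grip_force: 30.5
```

>>> servo_tool(increments=[{"grip":1,"x":0,"y":22,"z":0,"roll":0},{"grip":1,"x":0,"y":0,"z":0,"roll":0},{"grip":1,"x":0,"y":0,"z":0,"roll":0},{"grip":1,"x":0,"y":0,"z":0,"roll":0}])

```text
clock: 9.22
tcp_pos: [0.5927, -0.095, 0.1767]
orientation: [-0.001, 0.644, 0.765, -0.0]
wrist_force: [0.7, 0.3, -1.4]
finger_gap: 0.0161
grip_force: 30.5
```

```bash
python3 -c "
from h import *
s=st();C=cam('wrist');im=env.read_camera('wrist');cv2.imwrite('pics/w10.png',im[:,:,::-1])
r=s['tcp_pos']-tcp_for('mid',15);print('err mm',r*1000);plan(tcp_for('mid',8),YR,2)
tip=s['tcp_pos']+(48*XT-[0,0,64.1])/1000;u,v=proj(C,tip);print(u,v)
g=cv2.cvtColor(im,cv2.COLOR_RGB2GRAY);print(g[int(v)-6:int(v)+8,int(u)-7:int(u)+8])"
```

```text
t 9.22 tcp [ 0.5927 -0.095   0.1767] yaw 99.76 q [-0.29  0.38  0.01  1.2  -0.    1.11] F [ 0.7  0.3 -1.4] gap 0.0161
err mm [-1.39457288 -0.16521697 -0.22567926]
[np.float64(1.7), np.float64(0.8), np.float64(3.0), np.float64(0.03)]
[np.float64(1.8), np.float64(0.8), np.float64(3.1), np.float64(0.03)]
end [ 0.5935 -0.0913  0.1708] 99.69
278.39083486228975 166.65650171385116
[[111 113 117 122 104 112 139 142 140 142 145 145 140 137 137]
 [109 113 120 129 137 142 146 147 147 150 153 153 151 147 144]
 [108 112 118 124 132 143 152 155 156 159 162 161 154 145 136]
 [108 110 114 120 124 128 133 138 142 146 146 141 132 127 121]
 [108 110 113 114 116 117 120 123 127 128 126 124 120 115 112]
 [105 109 110 111 112 113 109 108 114 116 114 113 111 110 107]
 [105 107 107 107 107  99  96  99  96 101 108 108 106 104 103]
 [100 103 102 103 103 101 101 100  93  97 103 103 102 101  99]
 [ 81  88  95  98  98 100 104 103 101  92  92  98  98  97  96]
 [ 74  75  78  85  91 101 108 106 102  91  88  92  92  92  90]
 [ 73  72  74  76  90 104 108 107 102  94  82  77  79  81  80]
 [ 73  73  75  77  91 103 108 107 103  93  81  76  79  79  79]
 [ 74  74  75  79  91 104 108 106 102  93  81  76  77  78  78]
 [ 75  76  75  80  92 104 108 107 103  94  81  75  75  76  77]]
```

>>> servo_tool(increments=[{"grip":1,"x":2.5,"y":1.4,"z":4.3,"roll":0},{"grip":1,"x":2.5,"y":0,"z":4.3,"roll":0},{"grip":1,"x":2.5,"y":0,"z":4.3,"roll":0},{"grip":1,"x":2.5,"y":0,"z":4.3,"roll":0},{"grip":1,"x":0,"y":0,"z":0,"roll":0}])

```text
clock: 9.68
tcp_pos: [0.5921, -0.0843, 0.1589]
orientation: [-0.001, 0.644, 0.765, -0.0]
wrist_force: [-0.2, 0.3, -0.7]
finger_gap: 0.0157
grip_force: 30.5
```

>>> servo_tool(increments=[{"grip":1,"x":2.5,"y":0,"z":4.3,"roll":0},{"grip":1,"x":2.5,"y":0,"z":4.3,"roll":0},{"grip":1,"x":2.5,"y":0,"z":4.3,"roll":0},{"grip":1,"x":0,"y":0,"z":0,"roll":0},{"grip":1,"x":0,"y":0,"z":0,"roll":0}])

```text
clock: 10.1
tcp_pos: [0.5916, -0.0774, 0.1469]
orientation: [-0.0, 0.644, 0.765, -0.0]
wrist_force: [-0.0, 0.5, -1.4]
finger_gap: 0.0159
grip_force: 30.5
```

>>> servo_tool(increments=[{"grip":1,"x":1,"y":0,"z":1.7,"roll":0},{"grip":1,"x":0,"y":0,"z":0,"roll":0},{"grip":1,"x":0,"y":0,"z":0,"roll":0}])

```text
clock: 10.35
tcp_pos: [0.5918, -0.0768, 0.1457]
orientation: [0.0, 0.644, 0.765, 0.0]
wrist_force: [1.4, -0.1, -0.3]
finger_gap: 0.0156
grip_force: 30.5
```

>>> servo_tool(increments=[{"grip":1,"x":1,"y":0,"z":1.7,"roll":0},{"grip":1,"x":0,"y":0,"z":0,"roll":0},{"grip":1,"x":0,"y":0,"z":0,"roll":0}])

```text
clock: 10.6
tcp_pos: [0.5915, -0.0757, 0.1438]
orientation: [-0.0, 0.644, 0.765, -0.0]
wrist_force: [0.3, 0.1, -1.4]
finger_gap: 0.0155
grip_force: 30.5
```

>>> servo_tool(increments=[{"grip":1,"x":1,"y":0,"z":1.7,"roll":0},{"grip":1,"x":0,"y":0,"z":0,"roll":0},{"grip":1,"x":0,"y":0,"z":0,"roll":0}])

```text
clock: 10.85
tcp_pos: [0.5913, -0.0747, 0.142]
orientation: [-0.0, 0.644, 0.765, -0.0]
wrist_force: [-0.2, -0.6, -0.6]
finger_gap: 0.0157
grip_force: 30.5
```

>>> servo_tool(increments=[{"grip":1,"x":1,"y":0,"z":1.7,"roll":0},{"grip":1,"x":0,"y":0,"z":0,"roll":0},{"grip":1,"x":0,"y":0,"z":0,"roll":0}])

```text
clock: 11.1
tcp_pos: [0.5911, -0.0737, 0.1403]
orientation: [-0.0, 0.644, 0.765, -0.0]
wrist_force: [-0.3, -0.6, -0.0]
finger_gap: 0.0154
grip_force: 30.5
```

>>> servo_tool(increments=[{"grip":1,"x":1,"y":0,"z":1.7,"roll":0},{"grip":1,"x":0,"y":0,"z":0,"roll":0},{"grip":1,"x":0,"y":0,"z":0,"roll":0}])

```text
clock: 11.35
tcp_pos: [0.591, -0.0727, 0.1387]
orientation: [-0.0, 0.644, 0.765, -0.0]
wrist_force: [0.3, 0.1, 0.3]
finger_gap: 0.0158
grip_force: 30.5
```

>>> servo_tool(increments=[{"grip":1,"x":1,"y":0,"z":1.7,"roll":0},{"grip":1,"x":1,"y":0,"z":1.7,"roll":0},{"grip":1,"x":0,"y":0,"z":0,"roll":0}])

```text
clock: 11.6
tcp_pos: [0.5905, -0.0706, 0.135]
orientation: [-0.0, 0.644, 0.765, -0.0]
wrist_force: [-0.1, -0.2, -0.6]
finger_gap: 0.0156
grip_force: 30.5
```

>>> servo_tool(increments=[{"grip":1,"x":1,"y":0,"z":1.7,"roll":0},{"grip":1,"x":0,"y":0,"z":0,"roll":0},{"grip":1,"x":0,"y":0,"z":0,"roll":0}])

```text
clock: 11.85
tcp_pos: [0.5905, -0.0698, 0.1335]
orientation: [-0.0, 0.644, 0.765, -0.0]
wrist_force: [0.0, 0.9, -1.2]
finger_gap: 0.0156
grip_force: 30.5
```

```bash
python3 -c "
from h import *
s=st();print('target',tcp_for('mid',-35));C=cam('wrist');im=env.read_camera('wrist')[:,:,::-1];cv2.imwrite('pics/w11.png',im)
print((cv2.imread('pics/w8.png')[150:240:4,278,0]).tolist());print(im[150:240:3,278,0].tolist())
w9=cv2.imread('pics/v9.png');print(w9[150:420:9,234,0].tolist())"
```

```text
t 11.85 tcp [ 0.5905 -0.0698  0.1335] yaw 99.76 q [-0.25  0.4  -0.08  1.1  -0.    1.15] F [ 0.   0.9 -1.2] gap 0.0156
target [ 0.58983893 -0.07016396  0.133626  ]
[149, 149, 148, 149, 149, 149, 149, 130, 107, 51, 102, 102, 102, 102, 101, 103, 97, 80, 141, 140, 140, 140, 140]
[155, 154, 155, 155, 155, 154, 153, 154, 154, 154, 154, 153, 152, 153, 165, 124, 113, 80, 106, 106, 108, 109, 84, 79, 148, 148, 147, 146, 147, 147]
[150, 150, 150, 150, 150, 150, 149, 149, 149, 150, 149, 150, 149, 148, 149, 162, 121, 108, 93, 103, 104, 105, 79, 80, 143, 141, 140, 141, 141, 141]
```

>>> servo_tool(increments=[{"grip":1,"x":2,"y":0,"z":3.4,"roll":0},{"grip":1,"x":0,"y":0,"z":0,"roll":0},{"grip":1,"x":0,"y":0,"z":0,"roll":0},{"grip":1,"x":-4,"y":0,"z":-6.9,"roll":0},{"grip":1,"x":-7,"y":0,"z":-12.1,"roll":0}])

```text
clock: 12.32
tcp_pos: [0.591, -0.0782, 0.1484]
orientation: [-0.001, 0.644, 0.765, -0.001]
wrist_force: [0.6, 0.7, -0.8]
finger_gap: 0.0155
grip_force: 30.5
```

>>> servo_tool(increments=[{"grip":1,"x":-8,"y":0,"z":-13.9,"roll":0},{"grip":1,"x":-8,"y":0,"z":-13.9,"roll":0},{"grip":1,"x":-1,"y":0,"z":0,"roll":0},{"grip":1,"x":0,"y":15,"z":0,"roll":0},{"grip":1,"x":0,"y":25,"z":0,"roll":0}])

```text
clock: 12.73
tcp_pos: [0.6333, -0.0892, 0.1778]
orientation: [-0.0, 0.645, 0.764, -0.0]
wrist_force: [-0.0, 1.1, -0.3]
finger_gap: 0.0154
grip_force: 30.5
```

>>> servo_tool(increments=[{"grip":1,"x":0,"y":22,"z":0,"roll":0},{"grip":1,"x":0,"y":0,"z":0,"roll":0},{"grip":1,"x":0,"y":0,"z":0,"roll":0},{"grip":1,"x":0,"y":0,"z":0,"roll":0}])

```text
clock: 13.07
tcp_pos: [0.6553, -0.0847, 0.1763]
orientation: [-0.001, 0.644, 0.765, -0.0]
wrist_force: [-0.8, -0.8, -0.2]
finger_gap: 0.016
grip_force: 30.5
```

```bash
python3 -c "
from h import *
s=st();C=cam('wrist');im=env.read_camera('wrist');cv2.imwrite('pics/w12.png',im[:,:,::-1])
r=s['tcp_pos']-tcp_for('far',15);print('err mm',r*1000);plan(tcp_for('far',8),YR,2)"
```

```text
t 13.07 tcp [ 0.6553 -0.0847  0.1763] yaw 99.76 q [-0.25  0.5   0.2   1.27 -0.    1.15] F [-0.8 -0.8 -0.2] gap 0.016
err mm [-0.57920616 -0.52389567 -0.2900095 ]
[np.float64(2.0), np.float64(0.4), np.float64(3.0), np.float64(0.02)]
[np.float64(2.0), np.float64(0.4), np.float64(3.1), np.float64(0.02)]
end [ 0.6552 -0.0808  0.1706] 99.71
```

>>> servo_tool(increments=[{"grip":1,"x":3,"y":0.7,"z":4.3,"roll":0},{"grip":1,"x":2.5,"y":0,"z":4.3,"roll":0},{"grip":1,"x":2.5,"y":0,"z":4.3,"roll":0},{"grip":1,"x":2.5,"y":0,"z":4.3,"roll":0},{"grip":1,"x":0,"y":0,"z":0,"roll":0}])

```text
clock: 13.53
tcp_pos: [0.6539, -0.0737, 0.1586]
orientation: [-0.001, 0.644, 0.765, -0.0]
wrist_force: [-0.5, -0.0, -0.1]
finger_gap: 0.0153
grip_force: 30.5
```

>>> servo_tool(increments=[{"grip":1,"x":2.5,"y":0,"z":4.3,"roll":0},{"grip":1,"x":2.5,"y":0,"z":4.3,"roll":0},{"grip":1,"x":2.5,"y":0,"z":4.3,"roll":0},{"grip":1,"x":0,"y":0,"z":0,"roll":0},{"grip":1,"x":0,"y":0,"z":0,"roll":0}])

```text
clock: 13.95
tcp_pos: [0.6534, -0.0668, 0.1465]
orientation: [-0.0, 0.644, 0.765, -0.0]
wrist_force: [-0.1, 0.0, -2.0]
finger_gap: 0.0153
grip_force: 30.5
```

>>> servo_tool(increments=[{"grip":1,"x":1,"y":0,"z":1.7,"roll":0},{"grip":1,"x":0,"y":0,"z":0,"roll":0},{"grip":1,"x":0,"y":0,"z":0,"roll":0}])

```text
clock: 14.2
tcp_pos: [0.6536, -0.0662, 0.1454]
orientation: [0.0, 0.644, 0.765, 0.0]
wrist_force: [0.5, -1.0, -1.0]
finger_gap: 0.0154
grip_force: 30.5
```

>>> servo_tool(increments=[{"grip":1,"x":1,"y":0,"z":1.7,"roll":0},{"grip":1,"x":0,"y":0,"z":0,"roll":0},{"grip":1,"x":0,"y":0,"z":0,"roll":0}])

```text
clock: 14.45
tcp_pos: [0.6538, -0.0653, 0.1441]
orientation: [0.001, 0.644, 0.765, 0.0]
wrist_force: [0.1, -0.6, 1.8]
finger_gap: 0.0154
grip_force: 31.0
```

>>> servo_tool(increments=[{"grip":1,"x":1,"y":0,"z":1.7,"roll":0},{"grip":1,"x":0,"y":0,"z":0,"roll":0},{"grip":1,"x":0,"y":0,"z":0,"roll":0}])

```text
clock: 14.7
tcp_pos: [0.654, -0.0649, 0.1435]
orientation: [0.002, 0.645, 0.765, 0.0]
wrist_force: [-0.5, -3.2, 7.1]
finger_gap: 0.0155
grip_force: 31.6
```

>>> servo_tool(increments=[{"grip":1,"x":0.7,"y":0,"z":1.2,"roll":0},{"grip":1,"x":0,"y":0,"z":0,"roll":0},{"grip":1,"x":0,"y":0,"z":0,"roll":0}])

```text
clock: 14.95
tcp_pos: [0.6542, -0.0648, 0.1432]
orientation: [0.002, 0.645, 0.764, 0.0]
wrist_force: [-1.6, -3.0, 9.7]
finger_gap: 0.0154
grip_force: 32.0
```

```bash
python3 -c "
from h import *
s=st();C=cam('wrist');im=env.read_camera('wrist');cv2.imwrite('pics/w13.png',im[:,:,::-1]);print(im[150:240:3,278,0].tolist())
d=np.array([-.5*XT[0],-.5*XT[1],.866])
print('retracted',s['tcp_pos']+.042*d)
# stand: target before tilt-back: G rel hole centre
H=np.array([.572,-.276,.06]);a=np.radians(109.2);x=np.array([np.cos(a),np.sin(a),0])
print('over stand', H+x*(-.0461-.030*.5)+[0,0,.0546+.030*.866])"
```

```text
t 14.95 tcp [ 0.6542 -0.0648  0.1432] yaw 99.71 q [-0.22  0.5   0.12  1.18 -0.    1.18] F [-1.6 -3.   9.7] gap 0.0154
[154, 155, 156, 155, 156, 154, 154, 153, 152, 164, 131, 117, 92, 114, 119, 119, 119, 120, 119, 118, 122, 122, 93, 95, 155, 154, 154, 154, 152, 154]
retracted [ 0.65775496 -0.08551734  0.17957961]
over stand [ 0.59209375 -0.3337014   0.14058   ]
```

>>> servo_tool(increments=[{"grip":1,"x":-4,"y":0,"z":-6.9,"roll":0},{"grip":1,"x":-6,"y":0,"z":-10.4,"roll":0},{"grip":1,"x":-8,"y":0,"z":-13.9,"roll":0},{"grip":1,"x":-8,"y":0,"z":-13.9,"roll":0},{"grip":1,"x":-20,"y":0,"z":0,"roll":0}])

```text
clock: 15.42
tcp_pos: [0.6621, -0.108, 0.1896]
orientation: [0.002, 0.644, 0.765, 0.001]
wrist_force: [0.2, -0.6, 0.5]
finger_gap: 0.0156
grip_force: 30.6
```

```bash
python3 -c "
from h import *
st();plan([.5817,-.3327,.165],99.7,7)
A=cam('side');print('flask',onz(A,(283,362),.12))"
```

```text
t 15.42 tcp [ 0.6621 -0.108   0.1896] yaw 99.88 q [-0.28  0.51  0.25  1.3   0.    1.12] F [ 0.2 -0.6  0.5] gap 0.0156
[np.float64(-29.7), np.float64(-16.8), np.float64(3.5), np.float64(0.03)]
[np.float64(-29.7), np.float64(-16.8), np.float64(3.5), np.float64(0.03)]
[np.float64(-29.7), np.float64(-16.8), np.float64(3.5), np.float64(0.03)]
[np.float64(-29.7), np.float64(-16.8), np.float64(3.5), np.float64(0.03)]
[np.float64(-29.7), np.float64(-16.8), np.float64(3.5), np.float64(0.03)]
[np.float64(-29.6), np.float64(-16.7), np.float64(3.5), np.float64(0.03)]
[np.float64(-29.7), np.float64(-16.7), np.float64(3.6), np.float64(0.03)]
end [ 0.5817 -0.3327  0.165 ] 99.67
flask [ 0.53280536 -0.50386305  0.12      ]
```

>>> servo_tool(increments=[{"grip":1,"x":-29.7,"y":-16.8,"z":3.5,"roll":0},{"grip":1,"x":-29.7,"y":-16.8,"z":3.5,"roll":0},{"grip":1,"x":-29.7,"y":-16.8,"z":3.5,"roll":0},{"grip":1,"x":-29.7,"y":-16.8,"z":3.5,"roll":0},{"grip":1,"x":-29.7,"y":-16.8,"z":3.5,"roll":0}])

```text
clock: 15.83
tcp_pos: [0.6025, -0.271, 0.1684]
orientation: [-0.0, 0.644, 0.765, 0.0]
wrist_force: [0.7, 0.8, -0.8]
finger_gap: 0.0156
grip_force: 30.5
```

>>> servo_tool(increments=[{"grip":1,"x":-29.7,"y":-16.8,"z":3.5,"roll":0},{"grip":1,"x":-29.7,"y":-16.8,"z":3.5,"roll":0},{"grip":1,"x":0,"y":0,"z":0,"roll":0},{"grip":1,"x":0,"y":0,"z":0,"roll":0},{"grip":1,"x":0,"y":0,"z":0,"roll":0}])

```text
clock: 16.25
tcp_pos: [0.58, -0.3337, 0.1613]
orientation: [-0.0, 0.645, 0.764, 0.0]
wrist_force: [-1.0, 1.2, -1.5]
finger_gap: 0.0157
grip_force: 30.5
```

```bash
cat > g.py <<'E'
from h import *
s=st();C=cam('wrist');im=env.read_camera('wrist')[:,:,::-1]
g=cv2.cvtColor(np.ascontiguousarray(im),cv2.COLOR_BGR2GRAY)
H=np.array([.572,-.276,.06]);tip=s['tcp_pos']+(48*XT-[0,0,64.1])/1000
print('hole px',proj(C,H),'tip px',proj(C,tip),'tip rel hole',(tip-H)@XT*1000,(tip-H)@[XT[1],-XT[0],0]*1000,(tip-H)[2]*1000)
for r in g[60:200:4,268:290:2]: pass
cv2.imwrite('pics/w14.png',cv2.resize(im[40:240,180:380],None,fx=3,fy=3,interpolation=cv2.INTER_CUBIC))
plan(H+XT*-.0575+[0,0,.0778],YR,2)
E
python3 g.py
```

```text
t 16.25 tcp [ 0.58   -0.3337  0.1613] yaw 99.7 q [-0.64  0.52  0.19  1.24  0.    0.76] F [-1.   1.2 -1.5] gap 0.0157
hole px [280.48864766 145.32800662] tip px [278.1658806  166.67733309] tip rel hole -10.228574303800489 -1.8290799494363663 37.19307489207643
[np.float64(0.0), np.float64(0.6), np.float64(11.8), np.float64(0.04)]
[np.float64(0.1), np.float64(0.7), np.float64(11.9), np.float64(0.04)]
end [ 0.5817 -0.3327  0.1378] 99.7
```

View pics/w14.png

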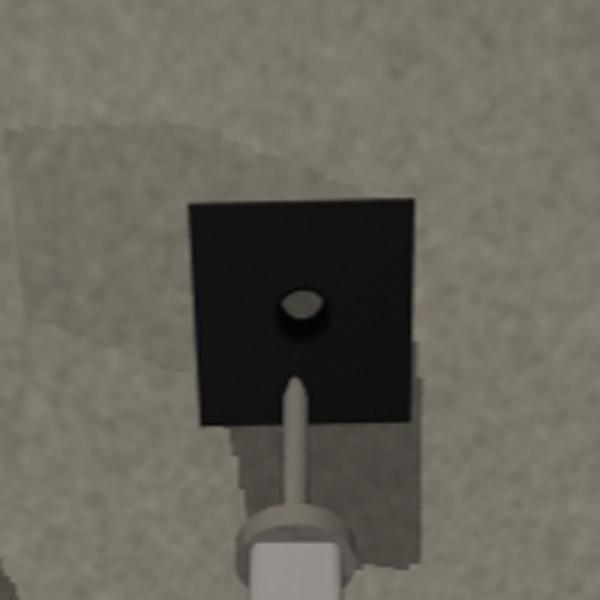

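>>> servo_tool(increments=[{"grip":1,"x":0,"y":0.7,"z":12,"roll":0},{"grip":1,"x":0,"y":0.7,"z":11.7,"roll":0},{"grip":1,"x":0,"y":0,"z":0,"roll":0},{"grip":1,"x":3,"y":0,"z":5.2,"roll":0},{"grip":1,"x":3,"y":0,"z":5.2,"roll":0}])

```text
clock: 16.72
tcp_pos: [0.581, -0.3267, 0.1272]
orientation: [0.0, 0.644, 0.765, 0.0]
wrist_force: [-0.4, -0.7, -1.0]
finger_gap: 0.0157
grip_force: 30.5
```

>>> servo_tool(increments=[{"grip":1,"x":3,"y":0,"z":5.2,"roll":0},{"grip":1,"x":3,"y":0,"z":5.2,"roll":0},{"grip":1,"x":0.5,"y":0,"z":0.9,"roll":0},{"grip":1,"x":0,"y":0,"z":0,"roll":0},{"grip":1,"x":0,"y":0,"z":0,"roll":0}])

```text
clock: 17.13
tcp_pos: [0.5795, -0.3211, 0.116]
orientation: [0.0, 0.644, 0.765, -0.0]
wrist_force: [0.4, 0.3, -0.5]
finger_gap: 0.0157
grip_force: 30.5
```

```bash
python3 g.py
```

```text
t 17.13 tcp [ 0.5795 -0.3211  0.116 ] yaw 99.75 q [-0.63  0.53  0.09  1.13 -0.    0.77] F [ 0.4  0.3 -0.5] gap 0.0157
hole px [278.54241367 172.26811791] tip px [278.21266442 166.58329688] tip rel hole 2.310720480032085 -0.20202725967180502 -8.06292309725526
[np.float64(-5.8), np.float64(0.0), np.float64(-10.7), np.float64(0.02)]
[np.float64(-5.8), np.float64(0.1), np.float64(-10.8), np.float64(0.02)]
end [ 0.5817 -0.3327  0.1378] 99.71
```

Inserted 8 mm with no force; now swing the probe back upright against the hole's wall.

>>> servo_tool(increments=[{"grip":1,"x":3,"y":0,"z":0,"roll":0},{"grip":1,"x":7.4,"y":0,"z":-3.9,"roll":0},{"grip":1,"x":7.8,"y":0,"z":-3.2,"roll":0},{"grip":1,"x":8,"y":0,"z":-2.5,"roll":0},{"grip":1,"x":8.1,"y":0,"z":-1.8,"roll":0}])

```text
clock: 17.6
tcp_pos: [0.5737, -0.2871, 0.1282]
orientation: [0.001, 0.645, 0.765, -0.0]
wrist_force: [-1.5, -3.6, -1.2]
finger_gap: 0.0157
grip_force: 30.5
```

>>> servo_tool(increments=[{"grip":1,"x":8.2,"y":0,"z":-1.1,"roll":0},{"grip":1,"x":7.3,"y":0,"z":-0.4,"roll":0},{"grip":1,"x":0,"y":0,"z":0,"roll":0},{"grip":1,"x":0,"y":0,"z":0,"roll":0}])

```text
clock: 17.93
tcp_pos: [0.5711, -0.2707, 0.1291]
orientation: [-0.0, 0.644, 0.765, 0.001]
wrist_force: [0.4, -0.3, -0.0]
finger_gap: 0.0153
grip_force: 30.5
```

```bash
python3 g.py; python3 -c "
from h import *
s=st();C=cam('wrist');H=np.array([.572,-.276,.06]);print('tcp rel hole x',(s['tcp_pos']-H)@XT*1000)
g=cv2.imread('pics/w14.png',0)
w=env.read_camera('wrist');cv2.imwrite('pics/w15.png',w[:,:,::-1]);gg=cv2.cvtColor(w,cv2.COLOR_RGB2GRAY)
print(gg[200:380:6,278].tolist())
G=s['tcp_pos']+[0,0,.019]
for t in (-5,0,5,10):
  c=np.radians(t);u=-np.sin(c)*XT+np.array([0,0,np.cos(c)]);xx=np.cos(c)*XT+np.array([0,0,np.sin(c)])
  print(t,'handle top edges rows',[round(proj(C,G+.019*u+k*xx)[1],1) for k in (.008,-.008)],'collar front',round(proj(C,G-.041*u+.011*xx)[1],1))"
```

```text
t 17.93 tcp [ 0.5711 -0.2707  0.1291] yaw 99.82 q [-0.57  0.47  0.02  1.13  0.    0.83] F [ 0.4 -0.3 -0. ] gap 0.0153
hole px [278.09240039 238.12462052] tip px [278.2438218  166.69150187] tip rel hole 53.40249756064616 -0.03791385149764527 5.004044250462525
[np.float64(-31.4), np.float64(0.0), np.float64(-4.5), np.float64(0.05)]
[np.float64(-31.3), np.float64(0.1), np.float64(-4.5), np.float64(0.05)]
end [ 0.5817 -0.3327  0.1378] 99.7
t 17.98 tcp [ 0.571  -0.2709  0.1288] yaw 99.8 q [-0.57  0.47  0.02  1.13  0.    0.83] F [0.7 0.2 0.5] gap 0.016
tcp rel hole x 5.219049622899751
[9, 15, 14, 13, 14, 71, 76, 78, 103, 101, 101, 101, 100, 100, 100, 100, 100, 99, 127, 145, 151, 144, 134, 134, 112, 114, 110, 94, 70, 70]
-5 handle top edges rows [np.float64(305.9), np.float64(341.4)] collar front 248.3
0 handle top edges rows [np.float64(310.6), np.float64(343.7)] collar front 243.1
5 handle top edges rows [np.float64(315.2), np.float64(345.6)] collar front 238.2
10 handle top edges rows [np.float64(319.6), np.float64(347.1)] collar front 233.5
```

>>> servo_tool(increments=[{"grip":1,"x":-3,"y":0,"z":0,"roll":0},{"grip":1,"x":0,"y":0,"z":8,"roll":0},{"grip":1,"x":0,"y":0,"z":10,"roll":0},{"grip":1,"x":0,"y":0,"z":10,"roll":0},{"grip":1,"x":0,"y":0,"z":6,"roll":0}])

```text
clock: 18.45
tcp_pos: [0.5704, -0.2743, 0.0922]
orientation: [-0.002, 0.645, 0.765, -0.0]
wrist_force: [-0.0, -0.9, 0.0]
finger_gap: 0.0155
grip_force: 30.5
```

>>> servo_tool(increments=[{"grip":1,"x":0,"y":0,"z":3,"roll":0},{"grip":1,"x":0,"y":0,"z":2,"roll":0},{"grip":1,"x":0,"y":0,"z":0,"roll":0},{"grip":1,"x":0,"y":0,"z":0,"roll":0}])

```text
clock: 18.78
tcp_pos: [0.5716, -0.275, 0.0899]
orientation: [0.0, 0.644, 0.765, 0.0]
wrist_force: [0.3, -0.3, 0.4]
finger_gap: 0.0155
grip_force: 30.5
```

>>> servo_tool(increments=[{"grip":1,"x":0,"y":0,"z":1.5,"roll":0},{"grip":1,"x":0,"y":0,"z":0,"roll":0},{"grip":1,"x":0,"y":0,"z":0,"roll":0}])

```text
clock: 19.03
tcp_pos: [0.5717, -0.275, 0.0886]
orientation: [0.0, 0.644, 0.765, 0.0]
wrist_force: [-0.8, 0.6, -0.7]
finger_gap: 0.0155
grip_force: 30.5
```

>>> servo_tool(increments=[{"grip":1,"x":0,"y":0,"z":1.5,"roll":0},{"grip":1,"x":0,"y":0,"z":0,"roll":0},{"grip":1,"x":0,"y":0,"z":0,"roll":0}])

```text
clock: 19.28
tcp_pos: [0.5716, -0.275, 0.0869]
orientation: [0.0, 0.644, 0.765, 0.0]
wrist_force: [0.7, -0.5, -0.3]
finger_gap: 0.0157
grip_force: 30.6
```

```bash
python3 -c "
from h import *
st()"
```

```text
t 19.28 tcp [ 0.5716 -0.275   0.0869] yaw 99.75 q [-0.57  0.5  -0.03  1.04 -0.    0.83] F [ 0.7 -0.5 -0.3] gap 0.0157
```

>>> servo_tool(increments=[{"grip":1,"x":0,"y":0,"z":1.5,"roll":0},{"grip":1,"x":0,"y":0,"z":0,"roll":0},{"grip":1,"x":0,"y":0,"z":0,"roll":0}])

```text
clock: 19.53
tcp_pos: [0.5717, -0.2751, 0.0868]
orientation: [0.001, 0.644, 0.765, 0.0]
wrist_force: [-2.7, 0.6, 7.7]
finger_gap: 0.0156
grip_force: 31.5
```

>>> servo_tool(increments=[{"grip":1,"x":0,"y":0,"z":1.5,"roll":0},{"grip":1,"x":0,"y":0,"z":0,"roll":0},{"grip":1,"x":0,"y":0,"z":0,"roll":0}])

```text
clock: 19.78
tcp_pos: [0.5718, -0.2752, 0.0867]
orientation: [0.001, 0.644, 0.765, -0.0]
wrist_force: [-4.5, 1.7, 14.6]
finger_gap: 0.0156
grip_force: 32.5
```

>>> servo_tool(increments=[{"grip":1,"x":0,"y":0,"z":1.5,"roll":0},{"grip":1,"x":0,"y":0,"z":0,"roll":0},{"grip":1,"x":0,"y":0,"z":0,"roll":0}])

```text
clock: 20.03
tcp_pos: [0.5719, -0.2756, 0.0865]
orientation: [0.002, 0.644, 0.765, -0.0]
wrist_force: [-7.3, 3.1, 20.8]
finger_gap: 0.0157
grip_force: 33.4
```

>>> servo_tool(increments=[{"grip":1,"x":0,"y":0,"z":-3.5,"roll":0},{"grip":1,"x":0,"y":0,"z":0,"roll":0},{"grip":0.6,"x":0,"y":0,"z":0,"roll":0},{"grip":0.4,"x":0,"y":0,"z":0,"roll":0},{"grip":0.3,"x":0,"y":0,"z":0,"roll":0}])

```text
clock: 20.45
tcp_pos: [0.5713, -0.2748, 0.0851]
orientation: [-0.0, 0.644, 0.765, -0.0]
wrist_force: [0.2, 0.2, 0.0]
finger_gap: 0.0512
grip_force: 0.0
```

>>> servo_tool(increments=[{"grip":0.3,"x":0,"y":0,"z":0,"roll":0},{"grip":0.3,"x":0,"y":0,"z":-10,"roll":0},{"grip":0.3,"x":0,"y":0,"z":-25,"roll":0},{"grip":0.3,"x":0,"y":0,"z":-35,"roll":0},{"grip":0.3,"x":0,"y":0,"z":-35,"roll":0}])

```text
clock: 20.87
tcp_pos: [0.5707, -0.2744, 0.1915]
orientation: [-0.001, 0.644, 0.765, -0.0]
wrist_force: [1.1, 0.1, -0.4]
finger_gap: 0.0602
grip_force: 0.0
```

>>> servo_tool(increments=[{"grip":0.3,"x":0,"y":0,"z":-30,"roll":0},{"grip":0.3,"x":0,"y":0,"z":-20,"roll":0},{"grip":0.3,"x":0,"y":0,"z":0,"roll":0},{"grip":0.3,"x":0,"y":0,"z":0,"roll":0}])

```text
clock: 21.2
tcp_pos: [0.5723, -0.2754, 0.243]
orientation: [0.002, 0.644, 0.765, 0.0]
wrist_force: [-0.5, -0.1, -0.2]
finger_gap: 0.06
grip_force: 0.0
```

```bash
cat > p.py <<'E'
from h import *
s=st();C=cam('wrist');im=env.read_camera('wrist');cv2.imwrite('pics/w16.png',im[:,:,::-1])
u,v=proj(C,(.572,-.276,.125));print('exp top',u,v);u,v=int(u),int(v)
g=cv2.cvtColor(im,cv2.COLOR_RGB2GRAY);p=cv2.resize(g[v-25:v+26,u-25:u+26],None,fx=4,fy=4,interpolation=cv2.INTER_CUBIC)
m=(p>126).astype(np.uint8);c=max(cv2.findContours(m,0,2)[0],key=cv2.contourArea)
W=np.array([onz(C,((q[0]+.5)/4-.5+u-25,(q[1]+.5)/4-.5+v-25),.125)[:2]*1000 for q in c[:,0]],np.float32);print(cv2.minAreaRect(W))
# side camera: compare with the start picture at the probe
a=cv2.imread('pics/side0.png').astype(int)[275:320,275:312];b=env.read_camera('side')[275:320,275:312,::-1].astype(int)
d=abs(a-b).max(2);print('side diff >40 px:',(d>40).sum(),'of',d.size);ga=lambda q:[np.argmax(q[:,k].mean(1)>130)for k in range(16,24)];print(ga(a),ga(b))
E
python3 p.py
```

```text
t 21.2 tcp [ 0.5723 -0.2754  0.243 ] yaw 99.75 q [-0.57  0.43  0.24  1.38 -0.    0.83] F [-0.5 -0.1 -0.2] gap 0.06
exp top 277.1542083378552 211.1857851803425
((571.6234741210938, -273.9712219238281), (13.938645362854004, 14.686888694763184), 9.707551956176758)
side diff >40 px: 1 of 1665
[np.int64(5), np.int64(5), np.int64(4), np.int64(4), np.int64(4), np.int64(4), np.int64(6), np.int64(0)] [np.int64(0), np.int64(4), np.int64(4), np.int64(4), np.int64(4), np.int64(4), np.int64(5), np.int64(0)]
```

```bash
python3 -c "
from h import *
plan([.61,-.13,.235],99.7,5)"
```

```text
[np.float64(27.2), np.float64(12.6), np.float64(1.0), np.float64(0.01)]
[np.float64(27.2), np.float64(12.5), np.float64(1.0), np.float64(0.01)]
[np.float64(27.2), np.float64(12.5), np.float64(1.0), np.float64(0.01)]
[np.float64(27.2), np.float64(12.6), np.float64(1.0), np.float64(0.01)]
[np.float64(27.2), np.float64(12.5), np.float64(1.0), np.float64(0.01)]
end [ 0.61  -0.13   0.235] 99.7
```

>>> servo_tool(increments=[{"grip":0.5,"x":27,"y":12.5,"z":1,"roll":0},{"grip":0.5,"x":27,"y":12.5,"z":1,"roll":0},{"grip":0.5,"x":27,"y":12.5,"z":1,"roll":0},{"grip":0.5,"x":27,"y":12.5,"z":1,"roll":0},{"grip":0.5,"x":27,"y":12.5,"z":1,"roll":0}])

```text
clock: 21.72
tcp_pos: [0.6094, -0.1298, 0.2337]
orientation: [-0.002, 0.645, 0.764, -0.001]
wrist_force: [0.2, -0.2, 0.3]
finger_gap: 0.0425
grip_force: 0.0
```

>>> servo_tool(increments=[{"grip":0.5,"x":0,"y":0,"z":0,"roll":0},{"grip":0.5,"x":0,"y":0,"z":0,"roll":0},{"grip":0.5,"x":0,"y":0,"z":0,"roll":0}])

```text
clock: 21.97
tcp_pos: [0.6096, -0.1312, 0.2345]
orientation: [-0.001, 0.644, 0.765, -0.001]
wrist_force: [1.2, 0.4, -0.2]
finger_gap: 0.0425
grip_force: 0.0
```

```bash
cat > k.py <<'E'
from h import *
src=open('f.py').read();i=src.index('def holes');exec(src[i:src.index('h1=holes')])
s=st();C=cam('wrist');im=env.read_camera('wrist');cv2.imwrite('pics/w17.png',im[:,:,::-1])
h=holes(im,[proj(C,M[m]) for m in M])
for m,a in zip(M,h): print(m,np.round(proj(C,M[m]),1),np.round(a,1),np.round(onz(C,a[:2],M[m][2])*1000,1),M[m]*1000)
P=plan(M['far']+.006*XT+[0,0,.07],YR,4)
E
python3 k.py
```

```text
Traceback (most recent call last):
  File "k.py", line 2, in <module>
    src=open('f.py').read();i=src.index('def holes');exec(src[i:src.index('h1=holes')])
                                                     ~~~~^^^^^^^^^^^^^^^^^^^^^^^^^^^^^^
SyntaxError: expected '('
```

```bash
sed -i "s/i=src.index('def holes')/i=src.index('def holes(im,guess')/" k.py; python3 k.py
```

```text
t 21.97 tcp [ 0.6096 -0.1312  0.2345] yaw 99.78 q [-0.34  0.41  0.2   1.36 -0.    1.06] F [ 1.2  0.4 -0.2] gap 0.0425
near [192.8  97.3] [192.3  97.3 161.4  56.  125. ] [523.  -50.7 100. ] [523.4 -50.6 100. ]
mid [267.5  97.4] [267.1  97.8 175.7  65.  129. ] [584.4 -40.5  99.8] [584.7 -40.1  99.8]
far [342.7  97.5] [342.1  97.8 184.5  67.  130. ] [646.1 -29.8  99.5] [646.5 -29.5  99.5]
[np.float64(25.2), np.float64(13.4), np.float64(16.3), np.float64(0.0)]
[np.float64(25.2), np.float64(13.4), np.float64(16.3), np.float64(0.0)]
[np.float64(25.1), np.float64(13.4), np.float64(16.3), np.float64(0.0)]
[np.float64(25.2), np.float64(13.3), np.float64(16.4), np.float64(0.0)]
end [ 0.6454 -0.0236  0.1695] 99.72
```

>>> servo_tool(increments=[{"grip":0.5,"x":25.2,"y":13.4,"z":16.3,"roll":0},{"grip":0.5,"x":25.2,"y":13.4,"z":16.3,"roll":0},{"grip":0.5,"x":25.1,"y":13.4,"z":16.3,"roll":0},{"grip":0.5,"x":25.2,"y":13.3,"z":16.4,"roll":0},{"grip":0.5,"x":0,"y":0,"z":0,"roll":0}])

```text
clock: 22.43
tcp_pos: [0.6448, -0.0198, 0.1661]
orientation: [-0.003, 0.644, 0.765, -0.001]
wrist_force: [0.2, 1.1, -0.4]
finger_gap: 0.0426
grip_force: 0.0
```

>>> servo_tool(increments=[{"grip":0.5,"x":0,"y":0,"z":0,"roll":0},{"grip":0.5,"x":0,"y":0,"z":20,"roll":0},{"grip":0.5,"x":0,"y":0,"z":25,"roll":0},{"grip":0.5,"x":0,"y":0,"z":20,"roll":0},{"grip":0.5,"x":0,"y":0,"z":0,"roll":0}])

```text
clock: 22.85
tcp_pos: [0.6432, -0.0249, 0.1018]
orientation: [-0.003, 0.646, 0.764, -0.002]
wrist_force: [-0.3, -0.5, -0.8]
finger_gap: 0.0429
grip_force: 0.0
```

```bash
python3 -c "
from h import *
st();plan(M['far']+.006*XT+[0,0,-.0294],YR,3)"
```

```text
t 22.85 tcp [ 0.6432 -0.0249  0.1018] yaw 99.59 q [-0.16  0.51  0.02  1.09 -0.    1.24] F [-0.3 -0.5 -0.8] gap 0.0429
[np.float64(0.3), np.float64(0.8), np.float64(10.6), np.float64(-0.04)]
[np.float64(0.3), np.float64(0.8), np.float64(10.5), np.float64(-0.04)]
[np.float64(0.3), np.float64(0.9), np.float64(10.6), np.float64(-0.04)]
end [ 0.6455 -0.0236  0.0701] 99.71
```

>>> servo_tool(increments=[{"grip":0.5,"x":0.5,"y":0.5,"z":12,"roll":0},{"grip":0.5,"x":0,"y":0.5,"z":12,"roll":0},{"grip":0.5,"x":0,"y":0,"z":8,"roll":0},{"grip":0.5,"x":0,"y":0,"z":0,"roll":0},{"grip":0.5,"x":0,"y":0,"z":0,"roll":0}])

```text
clock: 23.27
tcp_pos: [0.6466, -0.0228, 0.0735]
orientation: [-0.0, 0.645, 0.764, -0.0]
wrist_force: [0.2, -0.2, 0.7]
finger_gap: 0.0427
grip_force: 0.0
```

>>> servo_tool(increments=[{"grip":1,"x":0,"y":0,"z":0,"roll":0},{"grip":1,"x":0,"y":0,"z":0,"roll":0},{"grip":1,"x":0,"y":0,"z":0,"roll":0},{"grip":1,"x":0,"y":0,"z":0,"roll":0},{"grip":1,"x":0,"y":0,"z":0,"roll":0}], grip_force=30)

```text
clock: 23.68
tcp_pos: [0.6465, -0.0226, 0.0745]
orientation: [0.0, 0.644, 0.765, -0.0]
wrist_force: [-4.3, -1.6, 5.8]
finger_gap: 0.0267
grip_force: 30.5
```

```bash
python3 -c "
from h import *
st()"
```

```text
t 23.68 tcp [ 0.6465 -0.0226  0.0745] yaw 99.75 q [-0.16  0.53 -0.01  1.03 -0.    1.24] F [-4.3 -1.6  5.8] gap 0.0267
```

>>> servo_tool(increments=[{"grip":1,"x":0,"y":0,"z":0,"roll":0},{"grip":1,"x":-2,"y":0,"z":-3.5,"roll":0},{"grip":1,"x":-3,"y":0,"z":-5.2,"roll":0},{"grip":1,"x":-3,"y":0,"z":-5.2,"roll":0},{"grip":1,"x":-3,"y":0,"z":-5.2,"roll":0}], grip_force=45)

```text
clock: 24.1
tcp_pos: [0.6493, -0.0335, 0.0932]
orientation: [0.0, 0.644, 0.765, 0.0]
wrist_force: [0.1, 0.2, -0.4]
finger_gap: 0.0258
grip_force: 46.4
```

>>> servo_tool(increments=[{"grip":1,"x":-4,"y":0,"z":-6.9,"roll":0},{"grip":1,"x":-4,"y":0,"z":-10,"roll":0},{"grip":1,"x":0,"y":0,"z":-20,"roll":0},{"grip":1,"x":0,"y":0,"z":-30,"roll":0},{"grip":1,"x":0,"y":0,"z":-20,"roll":0}])

```text
clock: 24.52
tcp_pos: [0.6508, -0.0417, 0.1825]
orientation: [0.001, 0.645, 0.764, 0.001]
wrist_force: [0.2, -0.5, -0.6]
finger_gap: 0.0261
grip_force: 46.4
```

```bash
cat > t.py <<'E'
from h import *
s=st();C=cam('wrist');im=env.read_camera('wrist');cv2.imwrite('pics/w18.png',im[:,:,::-1])
G=s['tcp_pos']+[0,0,.019]
g=cv2.cvtColor(im,cv2.COLOR_RGB2GRAY);print(g[150:400:6,278].tolist())
for t in (0,15,30,45):
  c=np.radians(t);u=-np.sin(c)*XT+np.array([0,0,np.cos(c)]);xx=np.cos(c)*XT+np.array([0,0,np.sin(c)])
  print(t,[np.round(proj(C,p)[1],1) for p in (G-.043*u+.014*xx,G+.012*u+.014*xx,G+.012*u-.014*xx)])
A=cam('side');B=cam('scene');S=env.read_camera('side');Q=env.read_camera('scene')
E=[]
for n,CC,I in (('side',A,S),('scene',B,Q)):
    h=cv2.cvtColor(I,cv2.COLOR_RGB2HSV);m=cv2.inRange(h,(22,120,60),(33,255,255));k,l,stt,ce=cv2.connectedComponentsWithStats(m);i=1+np.argmax(stt[1:,4])
    c=cv2.convexHull(np.vstack(cv2.findContours((l==i).astype(np.uint8),0,2)[0]));print(n,cv2.approxPolyDP(c,2,True)[:,0].tolist());[print(np.round(onz(CC,q,.045)[:2]*1000),end=' ') for q in cv2.approxPolyDP(c,2,True)[:,0]];print()
E
python3 t.py
```

```text
t 24.52 tcp [ 0.6508 -0.0417  0.1825] yaw 99.72 q [-0.19  0.48  0.17  1.26 -0.    1.21] F [ 0.2 -0.5 -0.6] gap 0.0261
[66, 66, 48, 49, 49, 42, 91, 67, 66, 80, 78, 152, 160, 160, 160, 160, 159, 156, 156, 156, 156, 157, 156, 156, 155, 155, 154, 161, 109, 99, 168, 104, 124, 122, 127, 125, 125, 121, 112, 16, 14, 17]
0 [np.float64(236.9), np.float64(288.0), np.float64(343.7)]
15 [np.float64(222.5), np.float64(300.1), np.float64(342.2)]
30 [np.float64(211.3), np.float64(312.4), np.float64(338.0)]
45 [np.float64(204.2), np.float64(323.8), np.float64(331.6)]
side [[246, 151], [281, 153], [278, 183], [244, 181], [242, 171]]
[434. 382.] [561. 369.] [545. 204.] [429. 217.] [421. 270.] 
scene [[378, 176], [384, 200], [381, 209], [349, 209], [347, 176]]
[442. 380.] [559. 369.] [597. 347.] [584. 237.] [428. 267.]
```

```bash
python3 -c "
from h import *
plan([.493,.325,.165],84.3,12)"
```

```text
[np.float64(32.4), np.float64(-7.9), np.float64(1.5), np.float64(1.29)]
[np.float64(32.2), np.float64(-8.6), np.float64(1.5), np.float64(1.29)]
[np.float64(32.0), np.float64(-9.3), np.float64(1.5), np.float64(1.29)]
[np.float64(31.7), np.float64(-10.1), np.float64(1.5), np.float64(1.29)]
[np.float64(31.5), np.float64(-10.8), np.float64(1.5), np.float64(1.29)]
[np.float64(31.3), np.float64(-11.5), np.float64(1.5), np.float64(1.29)]
[np.float64(31.0), np.float64(-12.2), np.float64(1.5), np.float64(1.29)]
[np.float64(30.7), np.float64(-12.9), np.float64(1.5), np.float64(1.29)]
[np.float64(30.4), np.float64(-13.5), np.float64(1.4), np.float64(1.29)]
[np.float64(30.1), np.float64(-14.2), np.float64(1.5), np.float64(1.29)]
[np.float64(29.8), np.float64(-14.9), np.float64(1.4), np.float64(1.29)]
[np.float64(29.5), np.float64(-15.6), np.float64(1.5), np.float64(1.29)]
end [0.493 0.325 0.165] 84.25
```

>>> servo_tool(increments=[{"grip":1,"x":16,"y":-4,"z":0,"roll":0},{"grip":1,"x":32,"y":-8.5,"z":0,"roll":1.3},{"grip":1,"x":32,"y":-9,"z":0,"roll":1.3},{"grip":1,"x":32,"y":-10,"z":0,"roll":1.3},{"grip":1,"x":31.5,"y":-11,"z":0,"roll":1.3}])

```text
clock: 25.08
tcp_pos: [0.5858, 0.0967, 0.178]
orientation: [-0.001, 0.679, 0.734, -0.001]
wrist_force: [-0.6, -0.4, -1.2]
finger_gap: 0.026
grip_force: 46.5
```

>>> servo_tool(increments=[{"grip":1,"x":31,"y":-11.5,"z":0,"roll":1.3},{"grip":1,"x":31,"y":-12,"z":2,"roll":1.3},{"grip":1,"x":31,"y":-13,"z":3,"roll":1.3},{"grip":1,"x":30.5,"y":-13.5,"z":3,"roll":1.3},{"grip":1,"x":30,"y":-14,"z":3,"roll":1.3}])

```text
clock: 25.5
tcp_pos: [0.5163, 0.248, 0.1671]
orientation: [-0.001, 0.719, 0.695, -0.001]
wrist_force: [-0.0, 0.8, -0.8]
finger_gap: 0.026
grip_force: 46.5
```

>>> servo_tool(increments=[{"grip":1,"x":30,"y":-15,"z":3,"roll":1.3},{"grip":1,"x":30,"y":-15.5,"z":3,"roll":1.3},{"grip":1,"x":15,"y":-8,"z":0,"roll":1.3},{"grip":1,"x":0,"y":0,"z":0,"roll":0},{"grip":1,"x":0,"y":0,"z":0,"roll":0}])

```text
clock: 25.92
tcp_pos: [0.4823, 0.3241, 0.1612]
orientation: [-0.0, 0.741, 0.671, -0.001]
wrist_force: [0.4, -1.0, -0.5]
finger_gap: 0.0258
grip_force: 46.4
```

```bash
cat > v.py <<'E'
from h import *
s=st();C=cam('wrist');im=env.read_camera('wrist');cv2.imwrite('pics/w19.png',im[:,:,::-1])
h=cv2.cvtColor(im,cv2.COLOR_RGB2HSV);m=cv2.inRange(h,(20,100,40),(35,255,255))
c=cv2.convexHull(np.vstack([q for q in cv2.findContours(m,0,2)[0] if cv2.contourArea(q)>200]))
for q in cv2.approxPolyDP(c,4,True)[:,0]: print(q,np.round(onz(C,q,.045)[:2]*1000))
T=np.array([.492,.315,0]);ex=np.array([.995,-.099,0]);ey=np.array([.099,.995,0])
print('pred corners',[np.round(proj(C,T+a*.065*ex+b*.06*ey+[0,0,.045])).tolist() for a,b in((1,1),(1,-1),(-1,-1),(-1,1))])
g=cv2.cvtColor(im,cv2.COLOR_RGB2GRAY);print(g[186:400:6,278].tolist())
plan(T+ey*.010+[0,0,.08],84.3,3)
E
python3 v.py
```

```text
t 25.92 tcp [0.4823 0.3241 0.1612] yaw 84.33 q [ 0.45  0.36 -0.07  1.15 -0.    2.12] F [ 0.4 -1.  -0.5] gap 0.0258
[215 149] [436. 383.]
[223 143] [443. 387.]
[360 145] [554. 374.]
[371 150] [563. 369.]
[359 278] [551. 251.]
[222 277] [423. 265.]
pred corners [[371.0, 151.0], [359.0, 280.0], [221.0, 280.0], [212.0, 151.0]]
[86, 132, 132, 131, 131, 126, 131, 132, 131, 131, 131, 131, 130, 125, 126, 125, 124, 125, 125, 124, 124, 127, 95, 63, 140, 79, 107, 108, 103, 104, 100, 100, 99, 13, 10, 13]
[np.float64(0.9), np.float64(3.2), np.float64(27.2), np.float64(-0.02)]
[np.float64(0.8), np.float64(3.2), np.float64(27.1), np.float64(-0.02)]
[np.float64(0.9), np.float64(3.3), np.float64(27.2), np.float64(-0.02)]
end [0.493 0.325 0.08 ] 84.3
```

>>> servo_tool(increments=[{"grip":1,"x":1,"y":5,"z":20,"roll":0},{"grip":1,"x":1,"y":4.5,"z":35,"roll":0},{"grip":1,"x":0,"y":0,"z":30,"roll":0},{"grip":1,"x":0,"y":0,"z":20,"roll":0},{"grip":1,"x":0,"y":0,"z":10,"roll":0}], grip_force=35)

```text
clock: 26.38
tcp_pos: [0.4921, 0.3219, 0.0438]
orientation: [-0.001, 0.743, 0.669, -0.003]
wrist_force: [-0.2, -0.3, 0.4]
finger_gap: 0.0259
grip_force: 46.4
```

>>> servo_tool(increments=[{"grip":1,"x":0,"y":0,"z":8,"roll":0},{"grip":1,"x":0,"y":0,"z":0,"roll":0},{"grip":1,"x":0,"y":0,"z":0,"roll":0}])

```text
clock: 26.63
tcp_pos: [0.4946, 0.3242, 0.0401]
orientation: [0.0, 0.742, 0.67, 0.0]
wrist_force: [0.5, -0.2, -0.4]
finger_gap: 0.0263
grip_force: 46.4
```

```bash
python3 -c "
from h import *
st();plan(np.array([.492,.315,0])+np.array([.099,.995,0])*.042+[0,0,.0335],84.3,4)"
```

```text
t 26.63 tcp [0.4946 0.3242 0.0401] yaw 84.11 q [ 0.44  0.47 -0.22  0.89 -0.    2.12] F [ 0.5 -0.2 -0.4] gap 0.0263
[np.float64(8.1), np.float64(-0.4), np.float64(1.7), np.float64(-0.05)]
[np.float64(8.2), np.float64(-0.4), np.float64(1.6), np.float64(-0.05)]
[np.float64(8.1), np.float64(-0.5), np.float64(1.7), np.float64(-0.05)]
[np.float64(8.2), np.float64(-0.4), np.float64(1.6), np.float64(-0.05)]
end [0.4962 0.3568 0.0335] 84.31
```

>>> servo_tool(increments=[{"grip":1,"x":0,"y":0,"z":4,"roll":0},{"grip":1,"x":5,"y":0,"z":0,"roll":0},{"grip":1,"x":5,"y":0,"z":0,"roll":0},{"grip":1,"x":0,"y":0,"z":0,"roll":0},{"grip":1,"x":0,"y":0,"z":0,"roll":0}], grip_force=30)

```text
clock: 27.05
tcp_pos: [0.4952, 0.3351, 0.036]
orientation: [0.0, 0.742, 0.67, 0.001]
wrist_force: [1.1, 0.4, 0.7]
finger_gap: 0.0261
grip_force: 46.4
```

>>> servo_tool(increments=[{"grip":1,"x":4,"y":0,"z":0,"roll":0},{"grip":1,"x":4,"y":0,"z":0,"roll":0},{"grip":1,"x":0,"y":0,"z":0,"roll":0}])

```text
clock: 27.3
tcp_pos: [0.4955, 0.3419, 0.0355]
orientation: [0.001, 0.742, 0.67, -0.001]
wrist_force: [0.1, -5.6, 1.0]
finger_gap: 0.026
grip_force: 46.7
```

>>> servo_tool(increments=[{"grip":1,"x":4,"y":0,"z":0,"roll":0},{"grip":1,"x":4,"y":0,"z":0,"roll":0},{"grip":1,"x":0,"y":0,"z":0,"roll":0}])

```text
clock: 27.55
tcp_pos: [0.4952, 0.3446, 0.035]
orientation: [0.004, 0.743, 0.669, -0.005]
wrist_force: [-0.3, -17.8, 3.7]
finger_gap: 0.0261
grip_force: 43.1
```

```bash
cat > v2.py <<'E'
from h import *
s=st();T=np.array([.492,.315,0]);ey=np.array([.099,.995,0]);print('tray-local y',(s['tcp_pos']-T)@ey*1000)
C=cam('wrist');im=env.read_camera('wrist');cv2.imwrite('pics/w20.png',im[:,:,::-1]);g=cv2.cvtColor(im,cv2.COLOR_RGB2GRAY);print(g[186:400:5,278].tolist())
X=np.array([np.cos(np.radians(yawx(s))),np.sin(np.radians(yawx(s))),0]);G=s['tcp_pos']+[0,0,.019]
for t in (0,10,20,30):
  c=np.radians(t);u=-np.sin(c)*X+np.array([0,0,np.cos(c)]);xx=np.cos(c)*X+np.array([0,0,np.sin(c)]);print(t,[np.round(proj(C,G+.009*u+k*xx)[1],1) for k in (.014,.006,-.006,-.014)])
E
python3 v2.py
```

```text
t 27.55 tcp [0.4952 0.3446 0.035 ] yaw 83.99 q [ 0.48  0.5  -0.18  0.9  -0.01  2.16] F [ -0.3 -17.8   3.7] gap 0.0261
tray-local y 29.81592911144342
[110, 106, 108, 97, 86, 86, 86, 86, 86, 142, 89, 62, 128, 127, 127, 125, 122, 122, 121, 122, 121, 121, 121, 120, 120, 119, 115, 91, 99, 90, 86, 81, 81, 81, 80, 72, 42, 43, 43, 43, 12, 12, 12]
0 [np.float64(284.9), np.float64(301.2), np.float64(324.5), np.float64(339.3)]
10 [np.float64(291.7), np.float64(305.8), np.float64(325.5), np.float64(337.7)]
20 [np.float64(298.8), np.float64(310.2), np.float64(325.7), np.float64(335.1)]
30 [np.float64(306.2), np.float64(314.3), np.float64(325.1), np.float64(331.6)]
```

>>> servo_tool(increments=[{"grip":1,"x":-4,"y":0,"z":0,"roll":0},{"grip":1,"x":0,"y":0,"z":1,"roll":0},{"grip":1,"x":0,"y":0,"z":1,"roll":0},{"grip":1,"x":0,"y":0,"z":0,"roll":0},{"grip":1,"x":0,"y":0,"z":0,"roll":0}])

```text
clock: 28.02
tcp_pos: [0.4954, 0.344, 0.0331]
orientation: [0.001, 0.743, 0.67, -0.002]
wrist_force: [-0.5, -8.0, 2.5]
finger_gap: 0.0261
grip_force: 43.0
```

```bash
python3 v2.py
```

```text
t 28.02 tcp [0.4954 0.344  0.0331] yaw 84.07 q [ 0.48  0.5  -0.19  0.89 -0.    2.15] F [-0.5 -8.   2.5] gap 0.0261
tray-local y 29.153038262622744
[110, 106, 108, 97, 85, 85, 86, 85, 86, 141, 82, 63, 124, 129, 128, 124, 123, 123, 122, 122, 122, 121, 121, 122, 121, 121, 115, 90, 61, 131, 100, 81, 81, 81, 80, 73, 43, 42, 42, 42, 14, 12, 13]
0 [np.float64(284.4), np.float64(300.8), np.float64(324.2), np.float64(339.0)]
10 [np.float64(291.1), np.float64(305.3), np.float64(325.2), np.float64(337.6)]
20 [np.float64(298.2), np.float64(309.7), np.float64(325.4), np.float64(335.0)]
30 [np.float64(305.5), np.float64(313.8), np.float64(324.9), np.float64(331.6)]
```

>>> servo_tool(increments=[{"grip":1,"x":-5,"y":0,"z":0,"roll":0},{"grip":1,"x":-5,"y":0,"z":1,"roll":0},{"grip":1,"x":0,"y":0,"z":1,"roll":0},{"grip":1,"x":0,"y":0,"z":0,"roll":0}])

```text
clock: 28.4
tcp_pos: [0.495, 0.3364, 0.0313]
orientation: [-0.0, 0.742, 0.67, 0.0]
wrist_force: [0.6, 0.3, -0.4]
finger_gap: 0.0261
grip_force: 42.6
```

>>> servo_tool(increments=[{"grip":1,"x":0,"y":0,"z":1,"roll":0},{"grip":1,"x":0,"y":0,"z":0,"roll":0},{"grip":1,"x":0,"y":0,"z":0,"roll":0}])

```text
clock: 28.65
tcp_pos: [0.4952, 0.3366, 0.0308]
orientation: [0.0, 0.742, 0.67, 0.0]
wrist_force: [-1.0, -1.3, 2.8]
finger_gap: 0.0258
grip_force: 43.2
```

>>> servo_tool(increments=[{"grip":1,"x":0,"y":0,"z":1,"roll":0},{"grip":1,"x":0,"y":0,"z":0,"roll":0},{"grip":1,"x":0,"y":0,"z":0,"roll":0}])

```text
clock: 28.9
tcp_pos: [0.4953, 0.3366, 0.0306]
orientation: [0.0, 0.742, 0.67, 0.0]
wrist_force: [-3.6, -1.4, 8.2]
finger_gap: 0.0262
grip_force: 43.9
```

```bash
python3 v2.py
```

```text
t 28.9 tcp [0.4953 0.3366 0.0306] yaw 84.17 q [ 0.46  0.49 -0.21  0.87 -0.    2.14] F [-3.6 -1.4  8.2] gap 0.0262
tray-local y 21.814004182962535
[109, 89, 85, 85, 87, 86, 136, 125, 63, 63, 64, 131, 130, 130, 129, 125, 125, 125, 124, 124, 123, 123, 123, 122, 122, 122, 116, 90, 59, 133, 98, 82, 82, 81, 73, 44, 42, 43, 43, 83, 13, 10, 14]
0 [np.float64(284.0), np.float64(300.4), np.float64(323.9), np.float64(338.9)]
10 [np.float64(290.6), np.float64(305.0), np.float64(325.0), np.float64(337.4)]
20 [np.float64(297.8), np.float64(309.4), np.float64(325.3), np.float64(334.9)]
30 [np.float64(305.1), np.float64(313.5), np.float64(324.8), np.float64(331.5)]
```

>>> servo_tool(increments=[{"grip":1,"x":0,"y":0,"z":-1,"roll":0},{"grip":0.62,"x":0,"y":0,"z":0,"roll":0},{"grip":0.55,"x":0,"y":0,"z":0,"roll":0},{"grip":0.5,"x":0,"y":0,"z":0,"roll":0},{"grip":0.45,"x":0,"y":0,"z":0,"roll":0}])

```text
clock: 29.37
tcp_pos: [0.495, 0.3364, 0.0301]
orientation: [-0.0, 0.742, 0.67, -0.0]
wrist_force: [0.9, -0.0, 0.1]
finger_gap: 0.0471
grip_force: 0.0
```

>>> servo_tool(increments=[{"grip":0.45,"x":0,"y":0,"z":0,"roll":0},{"grip":0.45,"x":0,"y":0,"z":-10,"roll":0},{"grip":0.45,"x":0,"y":0,"z":-20,"roll":0},{"grip":0.45,"x":0,"y":0,"z":-35,"roll":0},{"grip":0.45,"x":0,"y":0,"z":-40,"roll":0}])

```text
clock: 29.78
tcp_pos: [0.4934, 0.3355, 0.1351]
orientation: [-0.001, 0.742, 0.67, -0.002]
wrist_force: [0.9, 0.1, 0.1]
finger_gap: 0.0471
grip_force: 0.0
```

>>> servo_tool(increments=[{"grip":0.45,"x":-20,"y":0,"z":-35,"roll":0},{"grip":0.45,"x":-30,"y":0,"z":-20,"roll":0},{"grip":0.45,"x":-30,"y":0,"z":0,"roll":0},{"grip":0.45,"x":0,"y":0,"z":0,"roll":0},{"grip":0.45,"x":0,"y":0,"z":0,"roll":0}])

```text
clock: 30.2
tcp_pos: [0.4872, 0.2558, 0.1918]
orientation: [0.0, 0.743, 0.669, 0.001]
wrist_force: [-1.2, 0.2, -0.0]
finger_gap: 0.0469
grip_force: 0.0
```

```bash
cat > w.py <<'E'
from h import *
s=st();C=cam('wrist');im=env.read_camera('wrist');cv2.imwrite('pics/w21.png',im[:,:,::-1])
T=np.array([.492,.315,0]);ex=np.array([.995,-.099,0]);ey=np.array([.099,.995,0])
q=np.array([proj(C,T+a*.061*ex+b*.056*ey+[0,0,.004]) for a,b in((1,1),(1,-1),(-1,-1),(-1,1))],np.int32);print(q.tolist())
m=np.zeros(im.shape[:2],np.uint8);cv2.fillPoly(m,[q],255)
h=cv2.cvtColor(im,cv2.COLOR_RGB2HSV);b=((h[:,:,1]<60)&(h[:,:,2]>80)&(m>0)).astype(np.uint8)
n,l,stt,ce=cv2.connectedComponentsWithStats(b)
for i in range(1,n):
    if stt[i,4]>100:
        c=cv2.findContours((l==i).astype(np.uint8),0,2)[0][0];W=np.array([(np.dot(onz(C,p,.014)-T,ex)*1000,np.dot(onz(C,p,.014)-T,ey)*1000) for p in c[:,0]],np.float32)
        print(stt[i],'tray-local rect mm',cv2.minAreaRect(W))
a=[cv2.imread(f'pics/{n}0.png').astype(int) for n in('side','scene')];bb=[env.read_camera(n)[:,:,::-1].astype(int) for n in('side','scene')]
for n,x,y in zip(('side','scene'),a,bb):
    cv2.imwrite(f'pics/{n}1.png',y.astype(np.uint8));d=(abs(x-y).max(2)>45).astype(np.uint8);k,l,stt,ce=cv2.connectedComponentsWithStats(d)
    print(n,[t.tolist() for t in stt[1:] if t[4]>12])
E
python3 w.py
```

```text
t 30.2 tcp [0.4872 0.2558 0.1918] yaw 84.02 q [ 0.34  0.28 -0.1   1.19  0.    2.01] F [-1.2  0.2 -0. ] gap 0.0469
[[338, 76], [332, 188], [220, 189], [213, 76]]
[ 263  108   27   58 1447] tray-local rect mm ((-0.8501129150390625, -0.8370418548583984), (55.71744918823242, 25.331361770629883), 88.83633422851562)
side [[23, 0, 157, 235, 14639], [100, 0, 132, 49, 1396], [250, 0, 31, 24, 486], [182, 14, 16, 3, 16], [139, 18, 11, 26, 162], [152, 27, 12, 52, 192], [238, 48, 44, 92, 1612], [139, 54, 26, 32, 447], [36, 91, 2, 16, 16], [155, 93, 14, 15, 130], [46, 153, 8, 18, 78], [258, 160, 11, 13, 102], [73, 193, 33, 26, 571], [104, 195, 9, 16, 74], [115, 201, 4, 8, 13], [308, 216, 11, 9, 48], [276, 235, 42, 12, 224], [138, 248, 18, 23, 228], [159, 257, 45, 40, 168], [283, 257, 102, 159, 5921], [321, 256, 11, 12, 38], [78, 263, 53, 42, 836], [202, 279, 8, 6, 13], [291, 279, 7, 5, 23], [102, 289, 115, 131, 4646], [202, 291, 7, 10, 35], [181, 298, 12, 12, 28], [97, 302, 5, 11, 14], [84, 308, 4, 11, 15], [192, 312, 6, 8, 16], [198, 321, 8, 8, 17], [89, 329, 14, 6, 23], [205, 329, 7, 5, 15], [230, 332, 5, 14, 18], [231, 345, 9, 11, 20], [218, 347, 6, 7, 13], [250, 359, 35, 61, 830]]
scene [[66, 0, 41, 22, 574], [222, 0, 61, 50, 1862], [292, 0, 113, 47, 3000], [271, 5, 10, 24, 62], [105, 30, 6, 15, 23], [281, 32, 7, 16, 32], [367, 35, 22, 23, 288], [82, 45, 28, 11, 92], [354, 50, 6, 9, 33], [106, 53, 6, 9, 22], [246, 54, 4, 9, 18], [290, 57, 7, 20, 44], [348, 62, 44, 102, 2132], [90, 65, 47, 56, 1165], [234, 66, 13, 27, 226], [279, 80, 24, 41, 655], [354, 189, 18, 11, 149], [272, 205, 6, 7, 15], [130, 206, 14, 20, 80], [274, 217, 10, 11, 42], [33, 227, 7, 8, 18], [0, 232, 6, 25, 78]]
```

```bash
python3 -c "
from h import *
plan([.575,-.13,.24],99.7,12)"
```

```text
[np.float64(-31.4), np.float64(10.6), np.float64(-4.1), np.float64(-1.29)]
[np.float64(-31.6), np.float64(9.9), np.float64(-4.2), np.float64(-1.29)]
[np.float64(-31.8), np.float64(9.2), np.float64(-4.1), np.float64(-1.29)]
[np.float64(-32.0), np.float64(8.4), np.float64(-4.2), np.float64(-1.29)]
[np.float64(-32.2), np.float64(7.7), np.float64(-4.1), np.float64(-1.29)]
[np.float64(-32.3), np.float64(7.0), np.float64(-4.2), np.float64(-1.29)]
[np.float64(-32.5), np.float64(6.3), np.float64(-4.1), np.float64(-1.29)]
[np.float64(-32.6), np.float64(5.5), np.float64(-4.2), np.float64(-1.29)]
[np.float64(-32.8), np.float64(4.8), np.float64(-4.1), np.float64(-1.29)]
[np.float64(-32.9), np.float64(4.1), np.float64(-4.2), np.float64(-1.29)]
[np.float64(-32.9), np.float64(3.3), np.float64(-4.1), np.float64(-1.29)]
[np.float64(-33.0), np.float64(2.5), np.float64(-4.2), np.float64(-1.29)]
end [ 0.575 -0.13   0.24 ] 99.66
```

>>> servo_tool(increments=[{"grip":0.45,"x":-31.5,"y":10.5,"z":-10,"roll":-1.3},{"grip":0.45,"x":-31.5,"y":10,"z":-10,"roll":-1.3},{"grip":0.45,"x":-32,"y":9,"z":-10,"roll":-1.3},{"grip":0.45,"x":-32,"y":8.5,"z":-10,"roll":-1.3},{"grip":0.45,"x":-32,"y":7.5,"z":-8,"roll":-1.3}])

```text
clock: 30.77
tcp_pos: [0.5237, 0.0951, 0.2386]
orientation: [-0.0, 0.702, 0.712, -0.0]
wrist_force: [1.2, 0.3, 0.2]
finger_gap: 0.0467
grip_force: 0.0
```

>>> servo_tool(increments=[{"grip":0.45,"x":-32.5,"y":7,"z":0,"roll":-1.3},{"grip":0.45,"x":-32.5,"y":6,"z":0,"roll":-1.3},{"grip":0.45,"x":-32.5,"y":5.5,"z":0,"roll":-1.3},{"grip":0.45,"x":-33,"y":5,"z":0,"roll":-1.3},{"grip":0.45,"x":-33,"y":4,"z":0,"roll":-1.3}])

```text
clock: 31.18
tcp_pos: [0.5606, -0.067, 0.2378]
orientation: [-0.0, 0.661, 0.751, -0.0]
wrist_force: [0.8, -0.5, 0.0]
finger_gap: 0.0467
grip_force: 0.0
```

>>> servo_tool(increments=[{"grip":0.45,"x":-33,"y":3,"z":0,"roll":-1.3},{"grip":0.45,"x":-33,"y":2.5,"z":0,"roll":-1.3},{"grip":0.45,"x":0,"y":0,"z":0,"roll":0},{"grip":0.45,"x":0,"y":0,"z":0,"roll":0},{"grip":0.45,"x":0,"y":0,"z":0,"roll":0}])

```text
clock: 31.6
tcp_pos: [0.5745, -0.1302, 0.2376]
orientation: [-0.001, 0.644, 0.765, -0.0]
wrist_force: [-0.0, 0.3, -0.3]
finger_gap: 0.047
grip_force: 0.0
```

```bash
sed -i "s/^h=holes.*/M={k:M[k] for k in ('near','mid','far')};h=holes(im,[proj(C,M[m]) for m in list(M)[:2]])/; s/^P=plan.*//" k.py; python3 k.py
python3 -c "
from h import *
A=cam('side');im=env.read_camera('side');T=np.array([.492,.315,.02]);print('tray/spacer px',proj(A,T),im[tuple(np.round(proj(A,T)).astype(int)[::-1])])
a=cv2.imread('pics/side0.png').astype(int);b=im[:,:,::-1].astype(int);d=(abs(a-b).max(2)>45).astype(np.uint8)
k,l,s,c=cv2.connectedComponentsWithStats(d)
print([t.tolist() for t in s[1:] if t[4]>12 and t[0]>230])"
```

```text
t 31.6 tcp [ 0.5745 -0.1302  0.2376] yaw 99.77 q [-0.36  0.34  0.1   1.33  0.    1.04] F [-0.   0.3 -0.3] gap 0.047
near [234.9 106.4] [234.6 106.  158.1  64.  132. ] [523.1 -50.4 100. ] [523.4 -50.6 100. ]
mid [308.1 106.5] [308.1 106.2 179.8  71.  136. ] [584.6 -39.9  99.8] [584.7 -40.1  99.8]
tray/spacer px [262.20286078 167.94825818] [152 148 147]
[[270, 108, 53, 106, 2633], [258, 160, 11, 13, 102], [309, 216, 10, 9, 46], [319, 256, 13, 13, 89], [340, 334, 28, 24, 94], [320, 337, 28, 48, 325], [361, 357, 11, 7, 22], [355, 361, 11, 8, 22], [369, 364, 9, 9, 25], [249, 377, 19, 30, 101], [366, 379, 9, 10, 19], [257, 381, 6, 5, 13], [358, 385, 9, 8, 23], [344, 386, 9, 12, 28], [368, 387, 26, 33, 79], [269, 388, 10, 21, 52], [357, 403, 4, 8, 13], [262, 404, 14, 16, 90], [377, 406, 5, 6, 13], [276, 410, 9, 10, 31], [359, 412, 5, 8, 13], [371, 413, 7, 7, 16]]
```

```bash
python3 -c "
from h import *
print(env.hand_in())"
```

```text
the job is handed in; nothing more can be done
None
```

I probed the bores from near to far: the near and middle spacers are through-bored and still in their pockets. The far spacer is blind and now lies on its side in the yellow tray. The probe is back upright and fully home in its stand, and I handed the job in at about 32 s.

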